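Hang the butterfly valve on the dial scale for check weighing

ROBOT

A 6-joint arm with a two-finger parallel gripper is mounted at the origin on the work surface. World frame = base frame: x ahead of the robot, y to its left, z up, the work surface at z = 0. Lengths are in m, angles in degrees, forces in N, time in s.
With the tool pointing down it reaches from about 0.325 to 1 m from the base axis. Payload 5.1 kg.
Tool frame: the origin (TCP) lies between the finger pads; the fingertips stand 8 mm ahead of it and the grasp point (between the pads) lies 11 mm behind it; z points along the fingers, y is the direction in which the jaws open and shut (so a half turn about z gives the same grasp; the last joint's range is limited). The gripper opens to 85 mm and grips with 20 to 120 N. Pads are 22 mm wide; open, the fingers measure 114 mm over their backs; the gripper's body (76 mm by 85 mm) begins 54 mm behind the grasp point. The pads swing forward as they close: fully open they stand 13 mm farther back than shut.
Start: joints at [-72.342, 7.093, 94.555, -0, 78.352, -4.733], TCP at [0.248, -0.601, 0.239] pointing down, gripper open.
Joint ranges: [-149.61, 149.61], [-58.7, 133.49], [1.44, 155.28], [-77.14, 257.14], [18.33, 153.61], [-166.67, 166.67]. Speed limits (degrees/s): [147.25, 147.25, 180, 180, 180, 180].

INTERFACE

Orientations are given as [roll, pitch, yaw] about the fixed x, y, z axes, in that order (R = Rz(yaw) Ry(pitch) Rx(roll)).
In Python, from station import robot gives the robot as it stands.
- The arm moves only by the tool servo_tool, never from a script. Its argument "increments" is a list of rows, each an object with "gripper": the opening, from -1 (shut) to 1 (fully open); "offset": the shift along the tool's x, y, z in m, a list of three; "roll": the turn about the tool's z in degrees. In form: [{"gripper": gripper, "offset": [tx, ty, tz], "roll": roll}, ...]. A call has 1 to 10 rows; each row shifts and turns the commanded pose from where the row before left it, along the tool's axes as they then stand; what a row does not reach is not made up. A row lasts 1/12 s, in which the tool goes at most 41.7 mm and 7.16 degrees, less where a joint would pass 70% of its speed; a pose out of reach is approached as far as the arm can. A call with a gripper value outside its range is refused whole. The fingers move at their own pace and stop on an object; "grip_force" is the grip in N (left out, the last holds). Time passes only in rows, so rows that do not move let the fingers close. It gives the time, the measured TCP pose, the force and the opening at its end, in the units of the state.
- robot.get_state(): the state, without advancing time (a new reading comes with each control period).
- robot.grab_frame(name): name is "side" or "top" or "wrist"; returns (picture, depth): 400x640x3 uint8, blue, green, red; 400x640 float32, m along the optical axis (not along the pixel's ray), 0 where there is no reading.
- robot.calibration(name): a dict with "fovy" (degrees; the focal length in pixels is half the picture's height over the tangent of half this angle, whatever the lens; pixels are square), "cx", "cy" (the principal point, pixels), "rvec" (rotation vector, rad) and "tvec" (3), from world to camera coordinates, as OpenCV has them; the wrist camera has in their place "hand_eye" (4x4, takes a point from camera to tool coordinates, whose origin is the TCP and whose axes are the flange's). Camera axes: x right, y down, z forward; pixel columns grow to the right and rows downward; lengths in m; the calibration is good to about 2 mm. A picture is of the moment at which its call begins: read the wrist's pose just before it. calibration takes no time and is no camera call.
- robot.close_job(): hands the job in, once; it reports no verdict.
The state is a dict: "t": time; "qpos": joint angles; "joint_velocities": joint speeds; "effort": joint torques, N m; "position": TCP position; "tcp_rot": TCP orientation; "ft_force": force on the tool from outside, world axes, zero at the start; "ft_torque": the same for the moment, N m; "finger_gap": opening from 0.0 (shut) to 1.0 (fully open).
Only numpy, scipy, OpenCV 4.12 (cv2) and the standard library are available. Lean on these libraries where they do the work, as an engineer would, in place of code of your own. Each camera call takes 0.05 s, during which the arm holds its last target.

TASK

Weigh the butterfly valve that has the lifting eye: take it by its black handle, pass its eye over the tip of the spring scale's hook and in past the spring latch, and lower it gently until the scale carries all its weight, without pulling the scale to the end of its travel. Let go only then, so that the hook neither drops nor jumps, and let the valve settle, hanging still by its eye behind the closed latch with your hand clear, so that the dial can be read. Do not lean on the scale or shift the other things on the bench.

Things in the scene. Friction and masses are not known exactly. Their poses are not given: they have to be found in the camera images.
- valve: Steel butterfly valve to be weighed, upright on the bench; 0.2 to 0.8 kg (that is what the weighing is to show), balanced on its vertical axis to a few mm. Origin: centre of its underside, z up. Body 60 mm across, clamp ring 64 mm across up to 74 mm high with a lug to 58 mm on the +x side, and on top an upright ring eye, top at 112 mm. A black handle sticks out level to its own -x.
- eye (a point): Centre of the hole of the valve's ring eye, 95 mm above the valve's foot on its axis. Hole 22 mm across, wire 6 mm thick; the hole runs along x. Axes as the valve's.
- grip (a point): Middle of the valve's black handle, 90 mm from the valve's axis towards its -x and 33 mm above its foot. The handle is 18 mm wide (along y), 22 mm tall and runs from 50 to 122 mm from the axis. Axes as the valve's.
- stand: Dial spring scale on a bench gallows, fixed. Origin: on the bench straight below the hook; the hook opens to its own -x. Base plate 12 mm thick, x -95 to 95, y -40 to 280 mm; column 22 mm thick at x 20, y 220, 530 tall; arm at 496. Dial 130 mm across, 45 thick along x, centre 385 up; below it a spout 24 thick down to 294, then the hook's shank, 10 thick.
- hook (a joint): How far the hook is drawn down, m: 0 empty, end stop at 0.064. Vertical spring, 163.5 N/m (1 kg draws it 0.060 m, one turn of the dial), lightly damped.
- latch (a joint): Angle of the hook's spring latch, rad: 0 closed against the tip, up to 0.75 swung in. A strip 38 mm long, 9 wide, from a pivot 5 mm in +x and 50 mm above the seat down at 45 degrees to the tip; 1.5 to 2.5 N at its end pushes it in (+x and down), and it springs shut behind what has passed.
- hook_seat (a point): The lowest point of the inside of the hook, where a load hangs: on top of the bar (7 mm thick, running along x here); 215 mm above the bench when the scale is empty. Axes as the stand's. An eye that hangs here has the centre of its hole 11 mm below this point.
- hook_tip (a point): Centre of the rounded end of the hook's bar (7 mm thick): 26 mm towards -x and 19 mm above the seat. From there the bar slopes straight down towards +x at about 50 degrees to the bowl.
- plain_valve: A second butterfly valve of the same body and handle but with an open top, no cap and no eye; bystander.
- tape: Roll of tape lying flat, 104 mm across, 24 mm high; bystander.
- clamp: Open ferrule clamp lying flat, about 75 mm across, 14 mm high; bystander.
- end_cap: Steel end cap, disc 50 mm across, 7 mm high; bystander.
- screwdriver: Screwdriver lying on the bench; bystander.
- wrench: Wrench lying on the bench; bystander.
- marker: Marker pen 12 mm thick, 130 mm long; bystander.
Mind the look-alikes: they are no part of the job. Leave any orange or turquoise look-alike of the valve alone.

How it is judged:
By the outcome, as a careful person would: the job done as asked, in the order asked, and still so for the second after the job is handed in, with the robot touching nothing.
It also fails if it takes over 72 s, if anything falls off the work surface, if the arm or the gripper's body presses on something with over 40 N, if the wrist force passes 120 N, or if a joint passes its speed limit or range.

## Working session

There is one attempt and no reset: what is moved stays moved. The work goes in short steps, Python scripts to look and compute and a tool call to move; the robot and the scene stay as the last step left them, time stands still between calls to the robot, and variables do not carry over. Pictures are saved under pics/ and viewed, and the job is handed in when it is done.

Besides the shell and the picture viewer there is one more tool, called after "Call:" in YAML: its name, and indented under it one key for each argument. servo_tool: Moves the arm, as the interface text tells. Its arguments: {"type":"object","properties":{"increments":{"type":"array","items":{"type":"object","properties":{"gripper":{"type":"number"},"offset":{"type":"array","items":{"type":"number"}},"roll":{"type":"number"}}}},"grip_force":{"type":"number"}},"required":["increments"]}

```bash
ls; mkdir -p pics; cat > h.py <<'E'
import numpy as np, cv2
from station import robot
def cal(n):
    c=robot.calibration(n); f=200/np.tan(np.radians(c['fovy'])/2)
    return c,f
def pose(n):
    c,f=cal(n)
    R=cv2.Rodrigues(np.array(c['rvec'],float))[0]; t=np.array(c['tvec'],float).ravel()
    return R,t,f,c['cx'],c['cy']
def ray(n,u,v):
    R,t,f,cx,cy=pose(n)
    return -R.T@t, R.T@np.array([(u-cx)/f,(v-cy)/f,1.])
def onz(n,u,v,z):
    o,d=ray(n,u,v); return o+d*(z-o[2])/d[2]
def pt(n,u,v,dep):
    o,d=ray(n,u,v); return o+d*dep
def proj(n,p):
    R,t,f,cx,cy=pose(n); q=R@np.array(p)+t
    return np.array([q[0]/q[2]*f+cx,q[1]/q[2]*f+cy])
def cloud(n,D):
    R,t,f,cx,cy=pose(n)
    v,u=np.mgrid[0:400,0:640]; P=np.stack([(u-cx)/f*D,(v-cy)/f*D,D],-1)
    return (P-t)@R
def grab(n,name):
    im,D=robot.grab_frame(n); cv2.imwrite(f'pics/{name}.png',im); np.savez(f'pics/{name}.npz',im=im,D=D); return im,D
E
python3 - <<'E'
from h import *
for n in ['side','top','wrist']:
    print(n,robot.calibration(n)); 
    grab(n,n+'0')
s=robot.get_state(); print(s)
E
```

```text
pics
side {'fovy': 43.42088607714423, 'cx': 313.8488369022683, 'cy': 202.7149186195265, 'rvec': array([ 2.32219329, -0.20221387,  0.11580147]), 'tvec': array([-0.56033483,  0.15636653,  1.50450904])}
top {'fovy': 53.862753862020064, 'cx': 320.3537228021322, 'cy': 199.4521052812873, 'rvec': array([ 2.13866176, -2.19958016,  0.14183943]), 'tvec': array([-0.05873398,  0.57004981,  1.21959921])}
wrist {'fovy': 61.79001888119035, 'cx': 318.62898939081384, 'cy': 199.5090931564276, 'hand_eye': array([[-2.33300745e-04, -9.60133482e-01, -2.79541842e-01,
         7.10807517e-02],
       [ 9.99999717e-01, -4.24046727e-04,  6.21877501e-04,
        -5.41970136e-04],
       [-7.15624214e-04, -2.79541618e-01,  9.60133309e-01,
        -1.34458683e-01],
       [ 0.00000000e+00,  0.00000000e+00,  0.00000000e+00,
         1.00000000e+00]])}
{'t': 0.15, 'qpos': array([-7.23421573e+01,  7.12577158e+00,  9.46158974e+01, -1.44518772e-03,
        7.83539131e+01, -4.73374338e+00]), 'joint_velocities': array([-0.02622417, -0.17954136, -0.22061855, -0.04761813,  0.01652241,
       -0.05086775]), 'effort': array([ 5.40081382e-04, -4.24227262e+01, -3.66013312e+01, -1.02579577e-04,
        4.64005483e-03, -5.93137443e-06]), 'position': array([ 0.24741987, -0.60056062,  0.23832788]), 'tcp_rot': array([-1.79904627e+02, -6.47783116e-03,  2.23918736e+01]), 'ft_force': array([ 0.51543294, -0.60232182, -0.19156079]), 'ft_torque': array([0.03451911, 0.01280132, 0.00809904]), 'finger_gap': 1.0003680525050618}
```

View pics/side0.png

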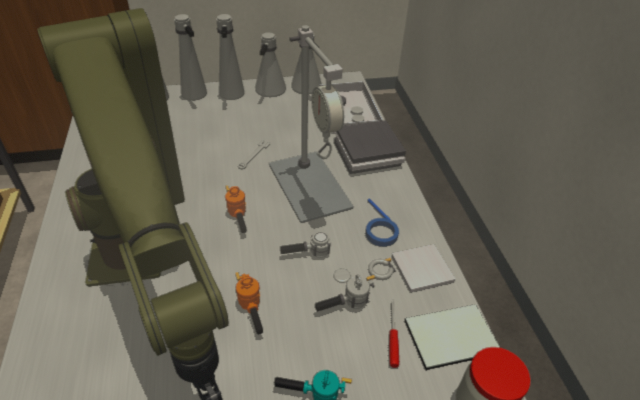

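View pics/top0.png

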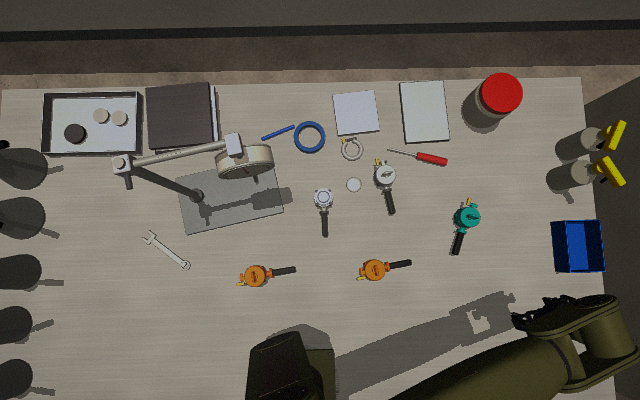

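View pics/wrist0.png

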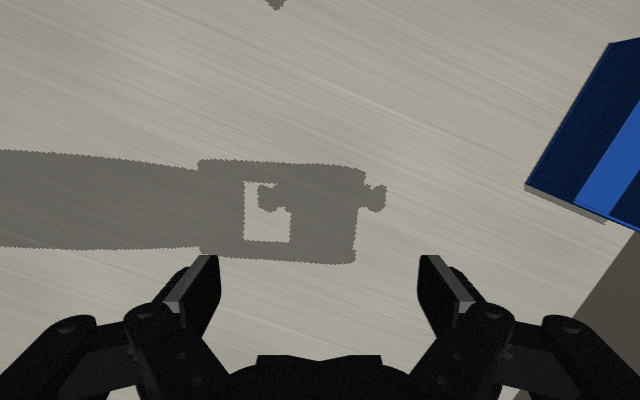

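Two grey valves: top (323,198)/side (319,243), and top (385,175)/side (357,291). I'll enlarge both.

```bash
python3 - <<'E'
from h import *
a=np.load('pics/side0.npz')['im'];b=np.load('pics/top0.npz')['im']
c1=cv2.resize(a[220:330,270:410],None,fx=5,fy=5,interpolation=cv2.INTER_CUBIC)[:550,:700]
c2=cv2.resize(b[150:250,300:420],None,fx=6,fy=6,interpolation=cv2.INTER_CUBIC)
c3=cv2.resize(a[40:220,255:385],None,fx=3.3,fy=3.3,interpolation=cv2.INTER_CUBIC)
cv2.imwrite('pics/c1.png',c1);cv2.imwrite('pics/c2.png',c2);cv2.imwrite('pics/c3.png',c3)
for n in('top','side'):
    o,d=ray(n,320,200);print(n,o,d)
E
```

```text
top [ 0.42455401 -0.05331796  1.27778707] [ 0.11327421 -0.01614381 -0.99343398]
side [ 0.34825247 -1.06667638  1.15883337] [ 0.15874463  0.71328555 -0.68279062]
```

View pics/c1.png

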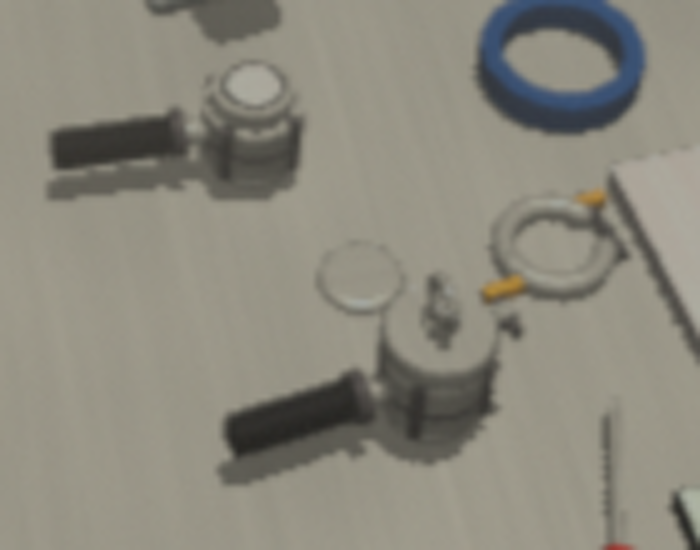

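View pics/c2.png

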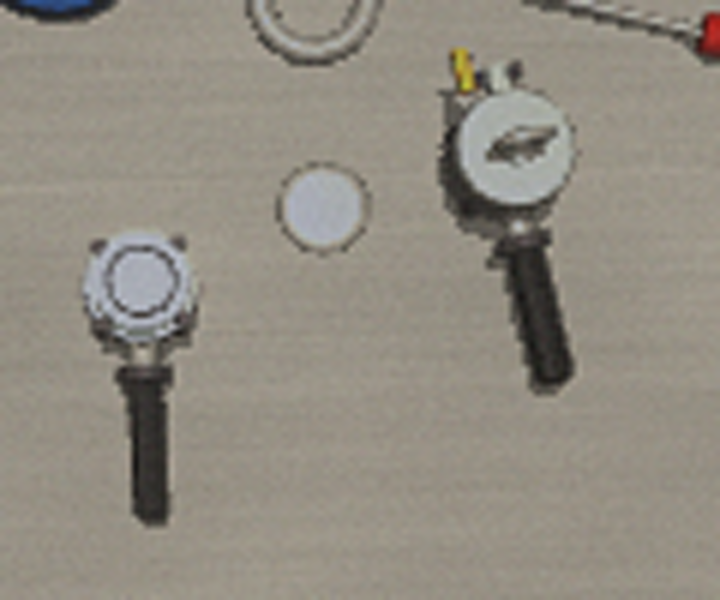

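View pics/c3.png

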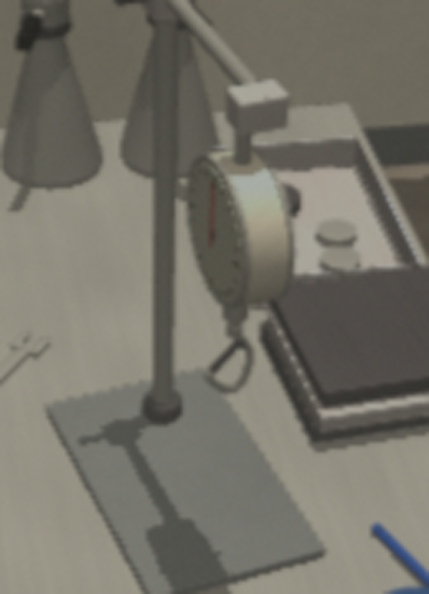

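The valve with the upright ring eye is at top (385,175), with its eye at crop px (520,145). The other, at (323,198), has an open top, so it's the plain valve. Next I measure the valve and the stand.

```bash
python3 - <<'E'
from h import *
np.set_printoptions(precision=4,suppress=True)
for n in('top','side'):
    z=np.load(f'pics/{n}0.npz');im,D=z['im'],z['D'];P=cloud(n,D)
    print(n,'bench z near valve',np.median(P[(200 if n=='top' else 330):(215 if n=='top' else 340),340:352,2]))
    g=im.max(2).astype(int)
    # handle: dark pixels near valve with height 0.02..0.06
    m=(g<75)&(P[...,2]>0.022)&(P[...,2]<0.06)
    box=(slice(150,225),slice(365,410)) if n=='top' else (slice(280,325),slice(305,352))
    Q=P[box][m[box]]; c=Q.mean(0); w,v=np.linalg.eigh(np.cov(Q[:,:2].T)); d=v[:,1]; d=d*np.sign(-d[0]) if d[0]!=0 else d
    s=(Q[:,:2]-c[:2])@d
    print(' handle',len(Q),c,'dir',d,np.degrees(np.arctan2(-d[1],-d[0])),'extent',s.min(),s.max(),'zmax',np.percentile(Q[:,2],[50,95]))
    # cap top disc
    mm=(P[...,2]>0.066)&(P[...,2]<0.085)
    box=(slice(150,200),slice(365,410)) if n=='top' else (slice(265,310),slice(335,385))
    Q=P[box][mm[box]];print(' cap',len(Q),Q.mean(0),Q.min(0),Q.max(0),(Q.min(0)+Q.max(0))/2)
    mm=(P[...,2]>0.088)&(P[...,2]<0.125)
    Q=P[box][mm[box]];print(' eye',len(Q),Q.mean(0) if len(Q) else 0, Q.max(0) if len(Q) else 0, Q.min(0) if len(Q) else 0)
E
```

```text
top bench z near valve -0.00027732332584099264
 handle 196 [ 0.5692 -0.2862  0.0413] dir [-0.9286 -0.371 ] 21.77921070210859 extent -0.09091717778543723 0.05367524399162319 zmax [0.0422 0.0486]
 cap 339 [ 0.6414 -0.2759  0.0738] [ 0.6061 -0.3088  0.0661] [ 0.6901 -0.2474  0.0843] [ 0.6481 -0.2781  0.0752]
 eye 25 [ 0.6368 -0.2781  0.1061] [ 0.6412 -0.2628  0.1142] [ 0.6324 -0.2945  0.091 ]
side bench z near valve 0.001019341210413997
 handle 247 [ 0.5599 -0.2985  0.04  ] dir [-0.9928 -0.1195] 6.863438499343481 extent -0.05562435432838119 0.043216661499358336 zmax [0.0418 0.048 ]
 cap 398 [ 0.64   -0.2806  0.0742] [ 0.6042 -0.3118  0.0663] [ 0.6889 -0.2483  0.0842] [ 0.6466 -0.2801  0.0752]
 eye 41 [ 0.6354 -0.2801  0.1024] [ 0.6405 -0.2649  0.1144] [ 0.6299 -0.2943  0.0888]
```

```bash
python3 - <<'E'
from h import *
np.set_printoptions(precision=4,suppress=True)
z=np.load('pics/top0.npz');im,D=z['im'],z['D'];P=cloud('top',D)
b=im[90:240,90:300]; cv2.imwrite('pics/st.png',cv2.resize(b,None,fx=3.8,fy=3.8,interpolation=cv2.INTER_CUBIC))
# base plate: z ~0.012
m=(P[...,2]>0.008)&(P[...,2]<0.016); m[:150]=0;m[245:]=0;m[:,:165]=0;m[:,300:]=0
m=cv2.morphologyEx(m.astype(np.uint8),cv2.MORPH_OPEN,np.ones((3,3)))
pts=P[m>0][:,:2].astype(np.float32); r=cv2.minAreaRect(pts);print('plate',r,len(pts)); print(cv2.boxPoints(r))
for n in('top','side'):
    z=np.load(f'pics/{n}0.npz');D=z['D'];P=cloud(n,D)
    box=(slice(120,230),slice(180,300)) if n=='top' else (slice(60,175),slice(300,360))
    Q=P[box].reshape(-1,3)
    for a,c in((.19,.29),(.30,.33),(.33,.45),(.45,.54)):
        k=Q[(Q[:,2]>a)&(Q[:,2]<c)&(Q[:,0]<.75)]
        print(n,a,c,len(k),k.mean(0) if len(k) else 0,k.min(0) if len(k) else 0,k.max(0) if len(k) else 0)
E
```

```text
plate ((0.5942027568817139, 0.22044219076633453), (0.18924088776111603, 0.3194701671600342), 11.502606391906738) 3353
[[0.4696 0.3581]
 [0.5333 0.045 ]
 [0.7188 0.0828]
 [0.6551 0.3958]]
top 0.19 0.29 45 [0.6016 0.1468 0.2307] [0.5865 0.0944 0.1943] [0.6195 0.3152 0.2534]
top 0.3 0.33 4 [0.597  0.0978 0.328 ] [0.5942 0.0805 0.3265] [0.6006 0.1124 0.3296]
top 0.33 0.45 1466 [0.6111 0.0958 0.4193] [0.5844 0.0354 0.3316] [0.6532 0.1667 0.45  ]
top 0.45 0.54 810 [0.6253 0.1324 0.502 ] [0.5959 0.0841 0.45  ] [0.6535 0.2139 0.5157]
side 0.19 0.29 301 [0.6009 0.23   0.2433] [0.5807 0.0935 0.1902] [0.6377 0.3271 0.2897]
side 0.3 0.33 95 [0.5971 0.2355 0.3141] [0.5802 0.0798 0.3003] [0.6261 0.3259 0.3299]
side 0.33 0.45 1417 [0.6091 0.1104 0.3992] [0.58   0.0322 0.3303] [0.6521 0.3327 0.4498]
side 0.45 0.54 402 [0.6235 0.1043 0.4918] [0.5962 0.0807 0.45  ] [0.652  0.1764 0.5154]
```

View pics/st.png

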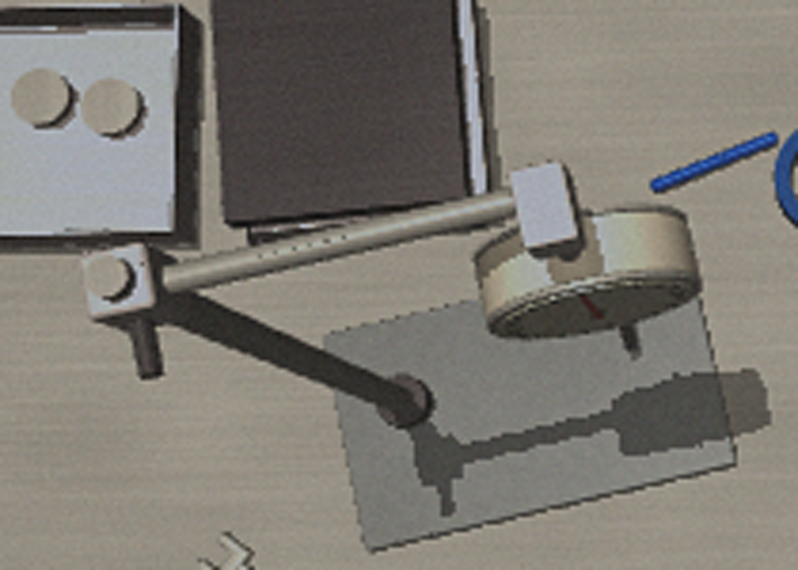

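```bash
python3 - <<'E'
from h import *
np.set_printoptions(precision=4,suppress=True)
e=np.array([.636,-.279])
for n in('top','side'):
    z=np.load(f'pics/{n}0.npz');im,D=z['im'],z['D'];P=cloud(n,D)
    g=im.max(2).astype(int); r=np.linalg.norm(P[...,:2]-e,axis=2)
    m=(g<90)&(P[...,2]>0.036)&(P[...,2]<0.05)&(r>.05)&(r<.13)&(P[...,0]<.6)
    Q=P[m]; c=Q.mean(0); d=e-c[:2]; w,v=np.linalg.eigh(np.cov(Q[:,:2].T)); a=v[:,1]*np.sign(v[0,1])
    print(n,len(Q),c,'yaw to eye',np.degrees(np.arctan2(d[1],d[0])),'pca',np.degrees(np.arctan2(a[1],a[0])),'r',r[m].min(),r[m].max(), np.percentile(Q[:,2],[10,50,90]))
    m=(P[...,2]>.088)&(P[...,2]<.125)&(r<.03); Q=P[m]; w,v=np.linalg.eigh(np.cov(Q[:,:2].T)); a=v[:,1]*np.sign(v[1,1])
    print('  ring',len(Q),'yaw',np.degrees(np.arctan2(-a[0],a[1])),'mid',(Q.max(0)+Q.min(0))/2)
    # cap disc fit by circle on the top at z 74
    m=(P[...,2]>.071)&(P[...,2]<.077)&(r<.036); Q=P[m][:,:2].astype(np.float32); print('  cap circ',cv2.minEnclosingCircle(Q),len(Q))
    # hook in stand frame
    O=np.array([.6181,.1028]);ex=np.array([.9799,.1994]);ey=np.array([-.1994,.9799])
    S=np.stack([(P[...,:2]-O)@ex,(P[...,:2]-O)@ey,P[...,2]],-1)
    m=(abs(S[...,0])<.06)&(abs(S[...,1])<.04)&(P[...,2]>.19)&(P[...,2]<.31)
    vv,uu=np.nonzero(m)
    for i in np.argsort(-S[m][:,2]): print('   ',uu[i],vv[i],(S[m][i]*1000).round(1))
    m=(abs(S[...,0])<.06)&(abs(S[...,1])<.09)&(P[...,2]>.32)&(P[...,2]<.45); print('  dial min/max',S[m].min(0),S[m].max(0),len(S[m]))
E
```

```text
top 128 [ 0.5524 -0.2939  0.0427] yaw to eye 10.112233510306554 pca 10.397174883505755 r 0.0500163897224602 0.12036628336053538 [0.0385 0.0428 0.0464]
  ring 25 yaw 10.403171778238992 mid [ 0.6368 -0.2787  0.1026]
  cap circ ((0.6385534405708313, -0.2786177694797516), 0.03273278474807739) 217
    256 176 [ -9.7  -4.4 253.4]
    255 176 [ -8.9  -1.7 252.6]
    254 176 [ -8.    1.  251.2]
    255 175 [ -5.9  -2.1 250.6]
    255 177 [-11.1  -0.9 250.6]
    253 177 [ -9.8   4.3 250. ]
    253 176 [ -7.1   3.8 249.5]
    254 177 [-10.2   1.8 248.9]
    254 178 [-12.6   2.5 248.1]
    256 177 [-11.   -3.1 247.3]
    254 179 [-14.7   3.3 245.3]
    255 179 [-15.2   0.8 245.1]
    255 180 [-17.8   1.4 244.7]
    256 178 [-13.1  -2.3 244.7]
    255 178 [-12.5   0.3 244.5]
    256 179 [-15.6  -1.7 244. ]
    254 180 [-17.    4.1 243.8]
    257 179 [-16.2  -4.2 243.7]
    257 181 [-21.2  -3.  242.7]
    257 180 [-18.5  -3.5 242.1]
    256 180 [-17.7  -0.8 241.4]
    255 181 [-19.6   2.4 240.3]
    256 183 [-25.3   1.  239.9]
    256 181 [-19.9   0.  239. ]
    257 183 [-25.7  -1.4 238.4]
    25
[... 4943 characters left out ...]
154 [ 10.9   1.8 223.3]
    321 156 [-12.7   0.2 223.2]
    320 157 [-17.1  -2.7 222.8]
    328 155 [  9.5  -1.7 222.4]
    321 157 [-13.3  -1.6 221. ]
    322 157 [-10.5  -2.6 220.9]
    327 155 [  7.8   2.  220.2]
    322 156 [ -8.1   3.  219.9]
    326 155 [  5.3   3.7 219.6]
    325 156 [  0.7   0.6 219.3]
    323 157 [ -6.2  -0.4 218.1]
    326 156 [  4.8   2.2 217. ]
    327 157 [  5.7  -3.3 217. ]
    323 158 [ -6.9  -2.3 215.8]
    324 157 [ -2.2   1.2 215.8]
    326 157 [  4.4   1.  214.1]
    322 158 [ -8.8   1.  214. ]
    324 158 [ -3.   -1.  213.8]
    325 157 [  2.5   4.1 212.4]
    325 158 [  1.5   1.6 210.7]
  dial min/max [-0.0278 -0.0676  0.3228] [0.0236 0.0649 0.4498] 1228
```

Stand frame checks out: seat is near (0.618, 0.103), yaw 11.5°, and the hook and dial points agree to about 2 mm. Valve axis is near (0.637, -0.279), yaw about 10.4°. I'll move above the handle.

Call:
servo_tool:
  increments:
    - {"gripper": 0.1,"offset": [0.02,-0.008,0],"roll": 0}
    - {"gripper": 0.1,"offset": [0.034,-0.0145,0],"roll": 0}
    - {"gripper": 0.1,"offset": [0.034,-0.0145,0],"roll": 0}
    - {"gripper": 0.1,"offset": [0.034,-0.0145,0],"roll": 0}
    - {"gripper": 0.1,"offset": [0.034,-0.0145,0],"roll": 0}
    - {"gripper": 0.1,"offset": [0.034,-0.0145,0],"roll": 0}
    - {"gripper": 0.1,"offset": [0.034,-0.0145,0],"roll": 0}
    - {"gripper": 0.1,"offset": [0.034,-0.0145,0],"roll": 0}
    - {"gripper": 0.1,"offset": [0.034,-0.0145,0],"roll": 0}
    - {"gripper": 0.1,"offset": [0.034,-0.0145,0],"roll": 0}
  grip_force: 100

```text
t: 0.98
position: [0.4971, -0.3471, 0.239]
tcp_rot: [-180.0, 0.0, 22.4]
ft_force: [-0.4, -0.3, 0.1]
finger_gap: 0.55
```

Call:
servo_tool:
  increments:
    - {"gripper": 0.1,"offset": [0.034,-0.0145,0],"roll": 0}
    - {"gripper": 0.1,"offset": [0.034,-0.0146,0],"roll": 0}
    - {"gripper": 0.1,"offset": [0,0,0],"roll": 0}
    - {"gripper": 0.1,"offset": [0,0,0],"roll": 0}

```text
t: 1.32
position: [0.5489, -0.2943, 0.2388]
tcp_rot: [-180.0, 0.0, 22.6]
ft_force: [0.1, -0.6, 0.8]
finger_gap: 0.546
```

```bash
cat >> h.py <<'E'
from scipy.spatial.transform import Rotation as Ro
def wcloud(s,D):
    c,f=cal('wrist'); H=np.array(c['hand_eye']); R=Ro.from_euler('xyz',s['tcp_rot'],degrees=True).as_matrix()
    v,u=np.mgrid[0:400,0:640]; P=np.stack([(u-c['cx'])/f*D,(v-c['cy'])/f*D,D],-1)
    return (P@H[:3,:3].T+H[:3,3])@R.T+np.array(s['position'])
E
python3 - <<'E'
from h import *
np.set_printoptions(precision=4,suppress=True)
s=robot.get_state(); print(s['position'],s['tcp_rot'],s['finger_gap'],s['ft_force'])
im,D=grab('wrist','w1'); P=wcloud(s,D)
g=im.max(2).astype(int); e=np.array([.637,-.279]); r=np.linalg.norm(P[...,:2]-e,axis=2)
m=(P[...,2]>.071)&(P[...,2]<.077)&(r<.04)&(D>0); Q=P[m][:,:2].astype(np.float32); print('cap',cv2.minEnclosingCircle(Q),Q.mean(0),len(Q))
m=(P[...,2]>.085)&(P[...,2]<.12)&(r<.03)&(D>0); Q=P[m]; w,v=np.linalg.eigh(np.cov(Q[:,:2].T)); a=v[:,1]*np.sign(v[1,1]); print('ring',len(Q),np.degrees(np.arctan2(-a[0],a[1])),(Q.max(0)+Q.min(0))/2,Q.max(0))
m=(g<90)&(P[...,2]>0.036)&(P[...,2]<0.05)&(r>.05)&(r<.13)&(P[...,0]<.6)&(D>0)
Q=P[m]; c=Q.mean(0); w,v=np.linalg.eigh(np.cov(Q[:,:2].T)); a=v[:,1]*np.sign(v[0,1]); print('handle',len(Q),c,np.degrees(np.arctan2(a[1],a[0])),r[m].min(),r[m].max())
print(P[5:60:20,300:640:100,2])
E
```

```text
[ 0.5489 -0.2943  0.2388] [-179.9608    0.0421   22.59  ] 0.5458828778353384 [ 0.1364 -0.6405  0.8203]
cap ((0.6415290236473083, -0.2771901786327362), 0.03520551323890686) [ 0.6395 -0.2778] 4060
ring 377 10.400861281872606 [ 0.6377 -0.2785  0.0989] [ 0.6429 -0.2622  0.1127]
handle 1207 [ 0.5549 -0.2942  0.0433] 10.722526976089336 0.0500986111914163 0.12074815437587645
[[ 0.0007  0.001   0.015   0.0142]
 [ 0.0011  0.0001 -0.0001  0.0148]
 [-0.0003  0.0003  0.0013  0.015 ]]
```

View pics/w1.png

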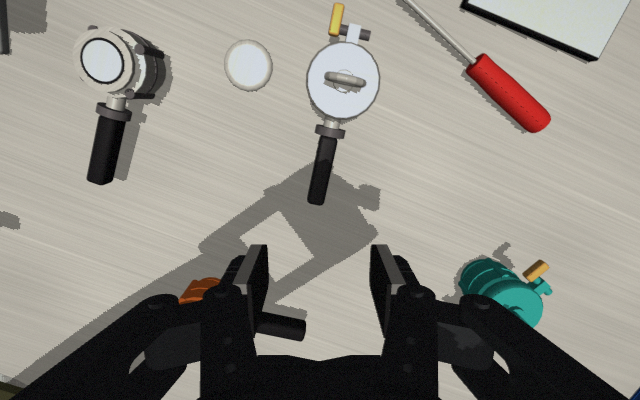

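The wrist view shows the ring eye upright on the valve at (345,78) and the black handle at (322,165). Plain valve is at (100,60), teal at (505,290). I'll roll half a turn so the camera faces away from the hook.

Call:
servo_tool:
  increments:
    - {"gripper": 0.1,"offset": [0,0,0],"roll": -7}
    - {"gripper": 0.1,"offset": [0,0,0],"roll": -7}
    - {"gripper": 0.1,"offset": [0,0,0],"roll": -7}
    - {"gripper": 0.1,"offset": [0,0,0],"roll": -7}
    - {"gripper": 0.1,"offset": [0,0,0],"roll": -7}
    - {"gripper": 0.1,"offset": [0,0,0],"roll": -7}
    - {"gripper": 0.1,"offset": [0,0,0],"roll": -7}
    - {"gripper": 0.1,"offset": [0,0,0],"roll": -7}
    - {"gripper": 0.1,"offset": [0,0,0],"roll": -7}
    - {"gripper": 0.1,"offset": [0,0,0],"roll": -7}

```text
t: 2.2
position: [0.5468, -0.2974, 0.2391]
tcp_rot: [-180.0, -0.0, 92.6]
ft_force: [0.3, -0.6, -0.4]
finger_gap: 0.553
```

Call:
servo_tool:
  increments:
    - {"gripper": 0.1,"offset": [0,0,0],"roll": -7}
    - {"gripper": 0.1,"offset": [0,0,0],"roll": -7}
    - {"gripper": 0.1,"offset": [0,0,0],"roll": -7}
    - {"gripper": 0.1,"offset": [0,0,0],"roll": -7}
    - {"gripper": 0.1,"offset": [0,0,0],"roll": -7}
    - {"gripper": 0.1,"offset": [0,0,0],"roll": -7}
    - {"gripper": 0.1,"offset": [0,0,0],"roll": -7}
    - {"gripper": 0.1,"offset": [0,0,0],"roll": -7}
    - {"gripper": 0.1,"offset": [0,0,0],"roll": -7}
    - {"gripper": 0.1,"offset": [0,0,0],"roll": -7}

```text
t: 3.03
position: [0.5468, -0.2974, 0.2391]
tcp_rot: [-180.0, -0.0, 162.6]
ft_force: [0.8, 0.2, -0.1]
finger_gap: 0.547
```

Call:
servo_tool:
  increments:
    - {"gripper": 0.1,"offset": [0,0,0],"roll": -7}
    - {"gripper": 0.1,"offset": [0,0,0],"roll": -7}
    - {"gripper": 0.1,"offset": [0,0,0],"roll": -7}
    - {"gripper": 0.1,"offset": [0,0,0],"roll": -7}
    - {"gripper": 0.1,"offset": [0,0,0.03],"roll": 0}
    - {"gripper": 0.1,"offset": [0,0,0.04],"roll": 0}
    - {"gripper": 0.1,"offset": [0,0,0.04],"roll": 0}
    - {"gripper": 0.1,"offset": [0,0,0.01],"roll": 0}
    - {"gripper": 0.1,"offset": [0,0,0],"roll": 0}

```text
t: 3.78
position: [0.5445, -0.2953, 0.1145]
tcp_rot: [179.6, -0.4, -169.7]
ft_force: [0.3, -0.2, 0.1]
finger_gap: 0.552
```

```bash
python3 - <<'E'
from h import *
np.set_printoptions(precision=4,suppress=True)
for i in range(2):
    s=robot.get_state(); print(s['t'],s['position'],s['tcp_rot'],s['joint_velocities'].round(1))
    grab('side','s1')
p=s['position'];h=np.radians(s['tcp_rot'][2]); d=np.array([.5493,-.2949])-p[:2]
print('tool xy',d@[np.cos(h),np.sin(h)],d@[np.sin(h),-np.cos(h)])
E
```

```text
3.7833 [ 0.5445 -0.2953  0.1145] [ 179.6385   -0.3938 -169.714 ] [ 0.5 -2.8 -5.  -0.   1.2  0.1]
3.8333 [ 0.5466 -0.2963  0.1181] [ 179.8729   -0.1455 -169.6943] [ 0.6 -2.4 -4.   0.  -0.1  0.1]
tool xy -0.00292546876719432 0.0009388176641355043
```

Call:
servo_tool:
  increments:
    - {"gripper": 0.1,"offset": [-0.0025,0.001,0.01],"roll": 0}
    - {"gripper": 0.1,"offset": [0,0,0.025],"roll": 0}
    - {"gripper": 0.1,"offset": [0,0,0.025],"roll": 0}
    - {"gripper": 0.1,"offset": [0,0,0.02],"roll": 0}
    - {"gripper": 0.1,"offset": [0,0,0.01],"roll": 0}
    - {"gripper": 0.1,"offset": [0,0,0.006],"roll": 0}
    - {"gripper": 0.1,"offset": [0,0,0],"roll": 0}
    - {"gripper": 0.1,"offset": [0,0,0],"roll": 0}
    - {"gripper": 0.1,"offset": [0,0,0],"roll": 0}

```text
t: 4.63
position: [0.5516, -0.2953, 0.0254]
tcp_rot: [-179.9, 0.1, -169.6]
ft_force: [-0.2, -0.1, 0.4]
finger_gap: 0.553
```

```bash
python3 - <<'E'
from h import *
np.set_printoptions(precision=4,suppress=True)
s=robot.get_state(); print(s['t'],s['position'],s['tcp_rot'],s['ft_force'])
a,_=grab('side','s2')
cv2.imwrite('pics/s2c.png',cv2.resize(a[190:350,270:410],None,fx=4,fy=3.6,interpolation=cv2.INTER_CUBIC))
E
```

```text
4.6333 [ 0.5516 -0.2953  0.0254] [-179.865     0.1415 -169.6065] [-0.1568 -0.0895  0.3956]
```

View pics/s2c.png

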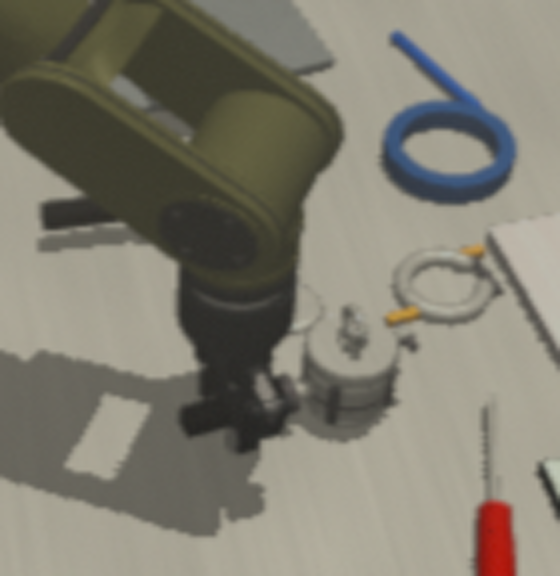

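The hand is around the handle, at about (240,410) in the crop, and nothing is touching. I'll lower 3 mm and close.

Call:
servo_tool:
  increments:
    - {"gripper": -0.2,"offset": [0,0,0.003],"roll": 0}
    - {"gripper": -0.4,"offset": [0,0,0],"roll": 0}
    - {"gripper": -1,"offset": [0,0,0],"roll": 0}
    - {"gripper": -1,"offset": [0,0,0],"roll": 0}
    - {"gripper": -1,"offset": [0,0,0],"roll": 0}
    - {"gripper": -1,"offset": [0,0,0],"roll": 0}
    - {"gripper": -1,"offset": [0,0,0],"roll": 0}
    - {"gripper": -1,"offset": [0,0,0],"roll": 0}
  grip_force: 110

```text
t: 5.35
position: [0.5504, -0.2947, 0.0206]
tcp_rot: [-180.0, 0.0, -169.6]
ft_force: [-2.7, -0.0, 3.0]
finger_gap: 0.191
```

```bash
python3 - <<'E'
from h import *
np.set_printoptions(precision=4,suppress=True)
s=robot.get_state(); print(s['t'],s['position'],s['tcp_rot'],s['ft_force'],s['ft_torque'],s['finger_gap'])
E
```

```text
5.35 [ 0.5504 -0.2947  0.0206] [-179.9857    0.0059 -169.6103] [-2.6957 -0.002   3.0045] [ 0.0063  0.1997 -0.0212] 0.1911705144007639
```

Call:
servo_tool:
  increments:
    - {"gripper": -1,"offset": [0,0,-0.003],"roll": 0}
    - {"gripper": -1,"offset": [0,0,-0.006],"roll": 0}
    - {"gripper": -1,"offset": [0,0,-0.01],"roll": 0}
    - {"gripper": -1,"offset": [0,0,-0.015],"roll": 0}
    - {"gripper": -1,"offset": [0,0,-0.015],"roll": 0}
    - {"gripper": -1,"offset": [0,0,-0.01],"roll": 0}
    - {"gripper": -1,"offset": [0,0,0],"roll": 0}
    - {"gripper": -1,"offset": [0,0,0],"roll": 0}
    - {"gripper": -1,"offset": [0,0,0],"roll": 0}
    - {"gripper": -1,"offset": [0,0,0],"roll": 0}

```text
t: 6.18
position: [0.5495, -0.294, 0.078]
tcp_rot: [179.9, -0.1, -169.6]
ft_force: [-0.0, 0.3, -1.8]
finger_gap: 0.192
```

```bash
cat > ev.py <<'E'
from h import *
import sys
np.set_printoptions(precision=4,suppress=True)
def valve(tag,guess=None):
    s=robot.get_state(); h=np.radians(s['tcp_rot'][2]); p=s['position']
    ax=-np.array([np.cos(h),np.sin(h)]); ay=np.array([-ax[1],ax[0]])
    print('t',round(s['t'],2),p,s['tcp_rot'],'F',s['ft_force'].round(2),'T',s['ft_torque'].round(3),'gap',round(s['finger_gap'],3))
    for n in('side','top'):
        im,D=grab(n,tag+n); P=cloud(n,D)
        L=np.stack([(P[...,:2]-p[:2])@ax,(P[...,:2]-p[:2])@ay,P[...,2]-p[2]+.022],-1)  # nominal valve: axis at x=.088..,foot z=0
        r=np.hypot(L[...,0]-.088,L[...,1])
        ring=(r<.024)&(L[...,2]>.083)&(L[...,2]<.125)&(D>0)
        cap=(r<.033)&(L[...,2]>.062)&(L[...,2]<.085)&(D>0)
        Q=L[ring]
        if len(Q): print(n,'ring n',len(Q),'mean',Q.mean(0),'max',Q.max(0),'midy',(Q[:,1].max()+Q[:,1].min())/2,'world',P[ring].mean(0))
        Q=L[cap]
        if len(Q)>30:
            A=np.c_[Q[:,:2],np.ones(len(Q))]
            for _ in range(5):
                c=np.linalg.lstsq(A,Q[:,2],rcond=None)[0]; k=abs(A@c-Q[:,2])<.003; A,Q=A[k],Q[k]
            print(n,'cap n',len(Q),'mean',Q.mean(0),'tilt deg x,y',np.degrees(np.arctan(c[:2])))
if __name__=='__main__': valve(sys.argv[1])
E
python3 ev.py v1
```

```text
t 6.18 [ 0.5495 -0.294   0.078 ] [ 179.9065   -0.0984 -169.6075] F [-0.01  0.34 -1.79] T [ 0.03   0.191 -0.059] gap 0.192
side ring n 53 mean [ 0.0865 -0.0001  0.0994] max [0.0902 0.0143 0.1131] midy -0.00044541996947934474 world [ 0.6346 -0.2784  0.1553]
side cap n 226 mean [ 0.0846 -0.0013  0.075 ] tilt deg x,y [0.7897 1.6672]
top ring n 33 mean [0.0878 0.0015 0.1015] max [0.0915 0.016  0.113 ] midy 0.0012980896035563842 world [ 0.6356 -0.2767  0.1574]
top cap n 194 mean [0.0912 0.0033 0.0743] tilt deg x,y [-0.8509 -0.6066]
```

It lifted cleanly, with about 2 N of weight, no slip and no tilt. Before moving to the stand I'll check how far the wrist protrudes toward the dial.

```bash
python3 - <<'E'
from h import *
np.set_printoptions(precision=3,suppress=True)
p=np.array([.5495,-.294,.078]);h=np.radians(-169.6);ax=-np.array([np.cos(h),np.sin(h)]);ay=np.array([-ax[1],ax[0]])
for n in('side','top'):
    D=np.load(f'pics/v1{n}.npz')['D'];P=cloud(n,D)
    L=np.stack([(P[...,:2]-p[:2])@ax,(P[...,:2]-p[:2])@ay,P[...,2]-p[2]],-1)
    for a in np.arange(.06,.6,.03):
        m=(L[...,2]>a)&(L[...,2]<a+.03)&(abs(L[...,1])<.15)&(L[...,0]>-.3)&(L[...,0]<.3)&(D>0)
        if m.sum()>5: print(n,a.round(2),m.sum(),'along ax',np.percentile(L[m][:,0],[1,99]),'ay',np.percentile(L[m][:,1],[1,99]))
E
```

```text
side 0.06 178 along ax [-0.02  0.09] ay [-0.063  0.017]
side 0.09 141 along ax [-0.022  0.088] ay [-0.059  0.002]
side 0.12 213 along ax [-0.04   0.026] ay [-0.038  0.004]
side 0.15 274 along ax [-0.039  0.029] ay [-0.037  0.014]
side 0.18 206 along ax [-0.038  0.03 ] ay [-0.036  0.001]
side 0.21 104 along ax [-0.06   0.033] ay [-0.054 -0.009]
side 0.24 477 along ax [-0.096  0.058] ay [-0.067  0.085]
side 0.27 1315 along ax [-0.125  0.06 ] ay [-0.065  0.098]
side 0.3 1680 along ax [-0.138  0.047] ay [-0.051  0.091]
side 0.33 1318 along ax [-0.185  0.004] ay [-0.012  0.115]
side 0.36 1133 along ax [-0.224 -0.059] ay [0.051 0.14 ]
side 0.39 1218 along ax [-0.237 -0.086] ay [0.074 0.147]
side 0.42 972 along ax [-0.239 -0.118] ay [0.099 0.149]
side 0.45 337 along ax [-0.24  -0.173] ay [0.126 0.15 ]
top 0.06 48 along ax [-0.004  0.091] ay [-0.013  0.064]
top 0.09 6 along ax [0.005 0.09 ] ay [-0.002  0.061]
top 0.12 12 along ax [-0.038 -0.012] ay [-0.006  0.035]
top 0.15 43 along ax [-0.037 -0.008] ay [-0.004  0.036]
top 0.18 51 along ax [-0.037 -0.003] ay [0.002 0.036]
top 0.21 38 along ax [-0.037  0.017] ay [0.009 0.043]
top 0.24 73 along ax [-0.068  0.064] ay [-0.006  0.092]
top 0.27 673 along ax [-0.07   0.062] ay [-0.06   0.107]
top 0.3 1052 along ax [-0.071  0.05 ] ay [-0.051  0.127]
top 0.33 1019 along ax [-0.128  0.008] ay [-0.012  0.131]
top 0.36 697 along ax [-0.13  -0.055] ay [0.051 0.144]
top 0.39 868 along ax [-0.166 -0.081] ay [0.075 0.148]
top 0.42 786 along ax [-0.205 -0.114] ay [0.1   0.149]
top 0.45 296 along ax [-0.232 -0.17 ] ay [0.126 0.15 ]
```

Call:
servo_tool:
  increments:
    - {"gripper": -1,"offset": [0,0,-0.01],"roll": 0}
    - {"gripper": -1,"offset": [0,0,-0.02],"roll": 0}
    - {"gripper": -1,"offset": [0,0,-0.02],"roll": 0}
    - {"gripper": -1,"offset": [0,0.01,-0.02],"roll": 0}
    - {"gripper": -1,"offset": [0,0.02,-0.01],"roll": 0}
    - {"gripper": -1,"offset": [0.002,0.03,0],"roll": 0}
    - {"gripper": -1,"offset": [0.002,0.03,0],"roll": 0}
    - {"gripper": -1,"offset": [0.002,0.03,0],"roll": 0}
    - {"gripper": -1,"offset": [0.002,0.03,0],"roll": -0.5}
    - {"gripper": -1,"offset": [0.002,0.03,0],"roll": -0.6}

```text
t: 7.12
position: [0.5072, -0.1181, 0.1599]
tcp_rot: [-180.0, 0.0, -168.5]
ft_force: [-0.1, 0.3, -2.4]
finger_gap: 0.196
```

Call:
servo_tool:
  increments:
    - {"gripper": -1,"offset": [0.002,0.03,0],"roll": 0}
    - {"gripper": -1,"offset": [0.002,0.03,0],"roll": 0}
    - {"gripper": -1,"offset": [0.002,0.03,0],"roll": 0}
    - {"gripper": -1,"offset": [0.002,0.03,0],"roll": 0}
    - {"gripper": -1,"offset": [0.0015,0.03,0],"roll": 0}
    - {"gripper": -1,"offset": [0,0.03,0],"roll": 0}
    - {"gripper": -1,"offset": [0,0.015,0],"roll": 0}
    - {"gripper": -1,"offset": [0,0,0],"roll": 0}
    - {"gripper": -1,"offset": [0,0,0],"roll": 0}
    - {"gripper": -1,"offset": [0,0,0],"roll": 0}

```text
t: 7.95
position: [0.4598, 0.0695, 0.1597]
tcp_rot: [-180.0, 0.0, -168.5]
ft_force: [-0.7, 0.4, -3.1]
finger_gap: 0.194
```

```bash
cat > st.py <<'E'
from h import *
import sys
np.set_printoptions(precision=2,suppress=True)
O=np.array([.6181,.1028]);ex=np.array([.9799,.1994]);ey=np.array([-.1994,.9799])
def S(P): 
    P=np.asarray(P); return np.stack([(P[...,:2]-O)@ex,(P[...,:2]-O)@ey,P[...,2]-.215],-1)*1000
def rep(tag):
    s=robot.get_state(); p=s['position']; h=np.radians(s['tcp_rot'][2]); ax=-np.array([np.cos(h),np.sin(h)])
    e=S(np.r_[p[:2]+.0885*ax,p[2]+.0744])
    print('t',round(s['t'],2),'TCP',(p*1000).round(1),s['tcp_rot'],'F',s['ft_force'],'T',s['ft_torque'],'gap',round(s['finger_gap'],3)); print(' eye rel seat mm',e)
    for n in('side','top'):
        im,D=grab(n,tag+n);C=cloud(n,D);L=S(C)
        ok=(D>0)
        m=ok&(abs(L[...,0]-e[0])<14)&(abs(L[...,1])<22)&(L[...,2]>e[2]-12)&(L[...,2]<e[2]+25)&(L[...,0]<-25 if e[0]<-40 else True)
        if m.sum(): print(n,'ring n',m.sum(),'mean',L[m].mean(0),'min',L[m].min(0),'max',L[m].max(0))
        for a in(40,70,100,130,160,190,220,250):
            m=ok&(L[...,2]>a)&(L[...,2]<a+30)&(L[...,0]<-30)&(L[...,0]>-160)&(abs(L[...,1])<120)
            if m.sum()>4: print('   z',a,'arm x max',np.percentile(L[m][:,0],99),'y',np.percentile(L[m][:,1],[1,99]))
    a=cv2.imread(f'pics/{tag}side.png'); cv2.imwrite(f'pics/{tag}c.png',cv2.resize(a[90:230,250:390],None,fx=4.2,fy=4.2,interpolation=cv2.INTER_CUBIC))
if __name__=='__main__': rep(sys.argv[1])
E
python3 st.py a1
```

```text
t 7.95 TCP [459.8  69.5 159.7] [-179.98    0.03 -168.51] F [-0.68  0.43 -3.11] T [-0.11  0.18 -0.02] gap 0.194
 eye rel seat mm [-73.25  -1.1   19.12]
side ring n 42 mean [-75.29  -1.7   21.8 ] min [-84.59 -17.29   7.74] max [-71.25  14.46  35.88]
   z 40 arm x max -145.98094803261318 y [-41.04 -12.95]
   z 70 arm x max -131.86991292603682 y [-38.33 -17.04]
   z 100 arm x max -128.6240270040649 y [-37.9   -2.63]
   z 130 arm x max -133.58034488128837 y [-37.44 -16.27]
   z 160 arm x max -139.7558077381734 y [-62.75 -53.29]
   z 190 arm x max -117.69825906460353 y [-65.85  32.24]
   z 220 arm x max -118.45854288832587 y [-63.58  44.04]
   z 250 arm x max -135.03512905412362 y [-56.95  52.22]
top ring n 37 mean [-73.49  -3.11  27.36] min [-75.91 -18.34   7.79] max [-69.68  13.63  37.88]
   z 190 arm x max -112.98770826075742 y [-64.02  37.65]
   z 220 arm x max -116.72010281255925 y [-63.15  46.95]
   z 250 arm x max -136.38215405343846 y [-58.24  51.74]
```

View pics/a1c.png

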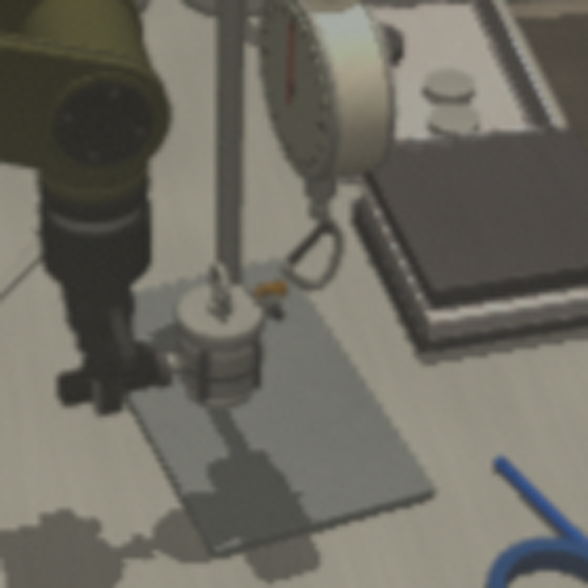

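The wrist keeps about 16 mm clear of the dial at the end pose. The gap under the hook is tight: cap top is 21 mm below the eye centre and the bowl's underside is at -7. I'll check the lug and cap heights before going in.

```bash
python3 - <<'E'
from h import *
from st import S
np.set_printoptions(precision=1,suppress=True)
# valve at rest frame from w1 (wrist), side0, top0
A=np.array([.6378,-.2785]);y=np.radians(10.5);ax=np.array([np.cos(y),np.sin(y)]);ay=np.array([-ax[1],ax[0]])
def L(P): return np.stack([(P[...,:2]-A)@ax,(P[...,:2]-A)@ay,P[...,2]],-1)*1000
s=dict(position=np.array([0.5489,-0.2943,0.2388]),tcp_rot=[-179.96,.04,22.59])
src={'wrist':(np.load('pics/w1.npz'),wcloud(s,np.load('pics/w1.npz')['D'])),}
for n in('side','top'):
    z=np.load(f'pics/{n}0.npz');src[n]=(z,cloud(n,z['D']))
for n,(z,P) in src.items():
    Q=L(P);ok=z['D']>0
    for a,b in((0,20),(20,28),(28,33),(33,40),(40,46),(46,52),(52,60),(60,70)):
        m=ok&(Q[...,0]>a)&(Q[...,0]<b)&(abs(Q[...,1])<9)&(Q[...,2]>30)&(Q[...,2]<90)
        if m.sum(): print(n,(a,b),m.sum(),'z',np.percentile(Q[m][:,2],[5,50,95,100]))
    m=ok&(np.hypot(Q[...,0],Q[...,1])<26)&(np.hypot(Q[...,0],Q[...,1])>18)&(Q[...,2]>60)&(Q[...,2]<90);print(n,'cap z',np.median(Q[m][:,2]),Q[m][:,2].std())
    m=ok&(Q[...,0]>34)&(Q[...,0]<75)&(abs(Q[...,1])<30)&(Q[...,2]>60)&(Q[...,2]<95)
    if m.sum(): print(n,'high pts beyond 34:',m.sum(),'x',np.percentile(Q[m][:,0],[0,50,100]),'y',np.percentile(Q[m][:,1],[0,50,100]),'z',np.percentile(Q[m][:,2],[0,50,95,100]))
for n in('side','top'):
    z=np.load(f'pics/a1{n}.npz');P=cloud(n,z['D']);Q=S(P);c=np.array([-73.5,-1.5])
    r=np.hypot(Q[...,0]-c[0],Q[...,1]-c[1]);m=(r<26)&(r>16)&(Q[...,2]>-15)&(Q[...,2]<12);print(n,'a1 cap z rel seat',np.median(Q[m][:,2]),Q[m][:,2].std(),m.sum())
    m=(abs(Q[...,0]+26)<4)&(abs(Q[...,1])<5)&(Q[...,2]>10)&(Q[...,2]<40);print('  tip pts',m.sum(),Q[m].mean(0),np.percentile(Q[m][:,2],[5,95]))
E
```

```text
wrist (0, 20) 375 z [72.6 74.  79.6 80.4]
wrist (20, 28) 227 z [72.7 73.8 75.2 76.1]
wrist (28, 33) 109 z [70.9 73.1 74.8 75.5]
wrist (33, 40) 170 z [67.2 71.4 72.8 73.4]
wrist (40, 46) 137 z [68.4 71.3 72.8 73.6]
wrist cap z 73.84035472298709 0.744067198866266
wrist high pts beyond 34: 755 x [34.1 41.3 58.1] y [-14.4  10.   20. ] z [61.4 70.5 72.5 73.6]
side (0, 20) 22 z [72.2 75.3 80.2 82.3]
side (20, 28) 15 z [71.6 74.5 76.7 76.8]
side (28, 33) 8 z [68.6 72.6 76.4 77.3]
side (33, 40) 16 z [66.6 70.3 75.8 76. ]
side (40, 46) 5 z [70.5 72.5 76.8 76.9]
side cap z 75.06286512380187 2.1190771342143226
side high pts beyond 34: 54 x [34.6 40.4 55.4] y [-13.   12.1  21.6] z [61.  70.  75.7 76.9]
top (0, 20) 24 z [70.4 74.9 77.8 78.3]
top (20, 28) 15 z [70.8 75.1 77.6 77.8]
top (28, 33) 5 z [64.9 73.3 74.3 74.5]
top (33, 40) 13 z [66.5 69.5 74.5 76. ]
top (40, 46) 5 z [69.5 72.4 74.9 75.4]
top cap z 74.71708585006 2.3653714090038904
top high pts beyond 34: 45 x [34.2 41.  56.2] y [-12.8  11.9  20.5] z [64.4 70.4 74.8 76. ]
side a1 cap z rel seat -1.2194942615385007 2.1679738436598357 82
  tip pts 8 [-25.8  -0.3  22.1] [16.5 29. ]
top a1 cap z rel seat -2.4281014389884725 2.000238283090218 175
  tip pts 7 [-25.   -0.4  21. ] [17.  23.3]
```

Cap top is 74 mm and the lug about 71.5, so the eye has to enter at about 12 mm above seat level. Moving to the pre-entry position.

Call:
servo_tool:
  increments:
    - {"gripper": -1,"offset": [-0.004,0.0005,0.002],"roll": 0}
    - {"gripper": -1,"offset": [-0.006,0.0005,0.0025],"roll": 0}
    - {"gripper": -1,"offset": [-0.006,0.0005,0.002],"roll": 0}
    - {"gripper": -1,"offset": [-0.006,0,0],"roll": 0}
    - {"gripper": -1,"offset": [-0.004,0,0],"roll": 0}
    - {"gripper": -1,"offset": [0,0,0],"roll": 0}
    - {"gripper": -1,"offset": [0,0,0],"roll": 0}
    - {"gripper": -1,"offset": [0,0,0],"roll": 0}
    - {"gripper": -1,"offset": [0,0,0],"roll": 0}
    - {"gripper": -1,"offset": [0,0,0],"roll": 0}

```text
t: 8.88
position: [0.4846, 0.0765, 0.1528]
tcp_rot: [180.0, -0.0, -168.5]
ft_force: [-0.7, 0.6, -2.7]
finger_gap: 0.191
```

```bash
python3 st.py a2; python3 - <<'E'
from h import *
from st import S
np.set_printoptions(precision=1,suppress=True)
for n in('side','top'):
    z=np.load(f'pics/a2{n}.npz');P=cloud(n,z['D']);Q=S(P);c=np.array([-47,0])
    r=np.hypot(Q[...,0]-c[0],Q[...,1]-c[1]);m=(r<27)&(r>14)&(Q[...,2]>-20)&(Q[...,2]<5);print(n,'cap z',np.median(Q[m][:,2]),m.sum())
    m=(abs(Q[...,0]+47)<8)&(abs(Q[...,1])<20)&(Q[...,2]>2)&(Q[...,2]<40);print(' ring',m.sum(),Q[m].mean(0),Q[m].min(0),Q[m].max(0))
s=robot.get_state();print(s['position']*1000,s['ft_force'])
E
```

```text
t 8.88 TCP [484.6  76.5 152.8] [ 180.     -0.   -168.51] F [-0.7   0.57 -2.74] T [-0.09  0.16  0.01] gap 0.191
 eye rel seat mm [-47.57   0.86  12.22]
side ring n 38 mean [-50.11  -0.64  16.34] min [-55.43 -16.04   0.3 ] max [-45.72  20.7   30.02]
   z 40 arm x max -110.24937806268908 y [-41.68 -14.78]
   z 70 arm x max -109.22523486255473 y [-38.34 -19.85]
   z 100 arm x max -103.35924978071097 y [-37.01  -4.56]
   z 130 arm x max -107.67096897801682 y [-37.09 -16.96]
   z 160 arm x max -110.76830976705192 y [-61.04 -50.03]
   z 190 arm x max -93.89439535766599 y [-62.47  38.04]
   z 220 arm x max -97.65100257880094 y [-60.38  51.49]
   z 250 arm x max -126.0581002132327 y [-53.4   60.13]
top ring n 36 mean [-48.02   0.18  19.06] min [-50.22 -15.15   0.78] max [-44.84  15.2   32.11]
   z 160 arm x max -127.92517771353303 y [-60.21 -55.75]
   z 190 arm x max -89.33535968035117 y [-61.68  40.64]
   z 220 arm x max -95.33687131606062 y [-58.88  51.33]
   z 250 arm x max -125.65055980641449 y [-53.15  59.6 ]
side cap z -8.738231367823756 113
 ring 34 [-50.1  -1.5  18. ] [-53.4 -16.    2.8] [-45.7  15.6  30. ]
top cap z -9.05671969131605 203
 ring 31 [-48.    0.1  21.9] [-50.2 -15.2   3.1] [-44.8  15.2  32.1]
[484.6  76.5 152.9] [ 0.3 -0.3 -1.8]
```

View pics/a2c.png

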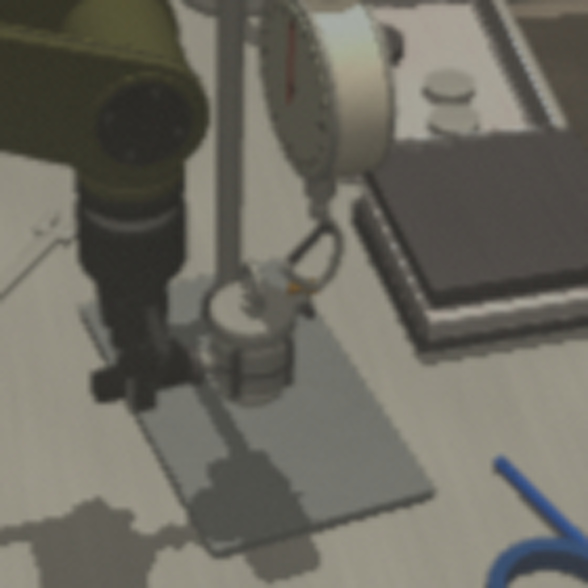

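The ring is in front of the tip, lined up to about 1 mm, with the eye at x -47.6, y about 0, z about 12. Now I'll move it forward slowly over the tip.

Call:
servo_tool:
  increments:
    - {"gripper": -1,"offset": [-0.002,0,0],"roll": 0}
    - {"gripper": -1,"offset": [-0.003,0,0],"roll": 0}
    - {"gripper": -1,"offset": [-0.003,0,0],"roll": 0}
    - {"gripper": -1,"offset": [-0.003,0,0],"roll": 0}
    - {"gripper": -1,"offset": [-0.002,0,0],"roll": 0}
    - {"gripper": -1,"offset": [0,0,0],"roll": 0}
    - {"gripper": -1,"offset": [0,0,0],"roll": 0}
    - {"gripper": -1,"offset": [0,0,0],"roll": 0}

```text
t: 9.65
position: [0.4975, 0.0791, 0.1527]
tcp_rot: [180.0, -0.0, -168.5]
ft_force: [-0.5, -0.0, -2.2]
finger_gap: 0.189
```

Call:
servo_tool:
  increments:
    - {"gripper": -1,"offset": [-0.0015,0,0],"roll": 0}
    - {"gripper": -1,"offset": [-0.002,0,0],"roll": 0}
    - {"gripper": -1,"offset": [-0.002,0,0],"roll": 0}
    - {"gripper": -1,"offset": [-0.0015,0,0],"roll": 0}
    - {"gripper": -1,"offset": [0,0,0],"roll": 0}
    - {"gripper": -1,"offset": [0,0,0],"roll": 0}
    - {"gripper": -1,"offset": [0,0,0],"roll": 0}

```text
t: 10.23
position: [0.5043, 0.0805, 0.1528]
tcp_rot: [180.0, -0.0, -168.5]
ft_force: [0.1, -0.8, -2.8]
finger_gap: 0.198
```

```bash
cat > hk.py <<'E'
from h import *
from st import S
import sys
np.set_printoptions(precision=1,suppress=True)
tag=sys.argv[1]
s=robot.get_state(); p=s['position']; h=np.radians(s['tcp_rot'][2]); ax=-np.array([np.cos(h),np.sin(h)])
e=S(np.r_[p[:2]+.0885*ax,p[2]+.0744])
print('t',round(s['t'],2),s['tcp_rot'],'F',s['ft_force'],'T',s['ft_torque'].round(2),'gap',round(s['finger_gap'],3),'eye',e)
out=[]
for n in('side','top'):
    im,D=grab(n,tag+n);Q=S(cloud(n,D))
    r=np.hypot(Q[...,0]-e[0],Q[...,1]-e[1]);m=(r<29)&(r>12)&(abs(Q[...,2]-e[2]+20.5)<5)&(Q[...,0]<e[0]+5);print(n,'cap z',np.median(Q[m][:,2]),'-> e',np.median(Q[m][:,2])+20.2,m.sum())
    m=(abs(Q[...,0]-e[0])<5)&(abs(Q[...,1])<20)&(Q[...,2]>e[2]+3)&(Q[...,2]<e[2]+20);print('  ring/hook upper',m.sum(),Q[m].mean(0),Q[m].max(0))
    im=im[95:195,270:370] if n=='side' else im[140:220,210:290]
    out.append(cv2.resize(im,(500,500),interpolation=cv2.INTER_CUBIC))
cv2.imwrite(f'pics/{tag}c.png',cv2.resize(np.hstack(out),(800,400)))
E
python3 hk.py b1
```

```text
t 10.23 [ 180.    -0.  -168.5] F [ 0.1 -0.8 -2.8] T [-0.1  0.1  0. ] gap 0.198 eye [-27.4   0.8  12.2]
side cap z -8.24426018919694 -> e 11.95573981080306 77
  ring/hook upper 21 [-28.7  -0.9  23.5] [-22.8  15.1  29.5]
top cap z -9.73148741139246 -> e 10.46851258860754 109
  ring/hook upper 29 [-27.4  -0.5  24.4] [-23.8  16.3  31.6]
```

View pics/b1c.png

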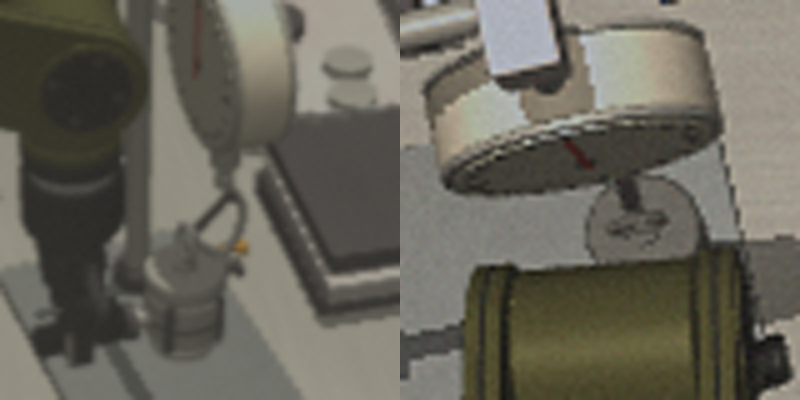

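Tip is now inside the ring, in side-crop px around (190,235), with no contact force. Next I slide in and down along the bar against the latch.

Call:
servo_tool:
  increments:
    - {"gripper": -1,"offset": [-0.002,0,0.0005],"roll": 0}
    - {"gripper": -1,"offset": [-0.002,0,0.0015],"roll": 0}
    - {"gripper": -1,"offset": [-0.0017,0,0.002],"roll": 0}
    - {"gripper": -1,"offset": [-0.0017,0,0.002],"roll": 0}
    - {"gripper": -1,"offset": [0,0,0],"roll": 0}
    - {"gripper": -1,"offset": [0,0,0],"roll": 0}
    - {"gripper": -1,"offset": [0,0,0],"roll": 0}

```text
t: 10.92
position: [0.5116, 0.082, 0.1468]
tcp_rot: [180.0, -0.0, -168.5]
ft_force: [-2.1, -0.7, -1.4]
finger_gap: 0.194
```

```bash
python3 hk.py b2
```

```text
t 10.92 [ 180.    -0.  -168.5] F [-2.1 -0.7 -1.4] T [-0.   0.2  0. ] gap 0.194 eye [-20.    0.8   6.2]
side cap z -14.295125596778217 -> e 5.904874403221783 84
  ring/hook upper 19 [-21.4  -1.9  19.1] [-16.   11.1  25. ]
top cap z -14.60614535495658 -> e 5.59385464504342 99
  ring/hook upper 30 [-20.3  -0.4  19.2] [-16.2  15.5  23.5]
```

View pics/b2c.png

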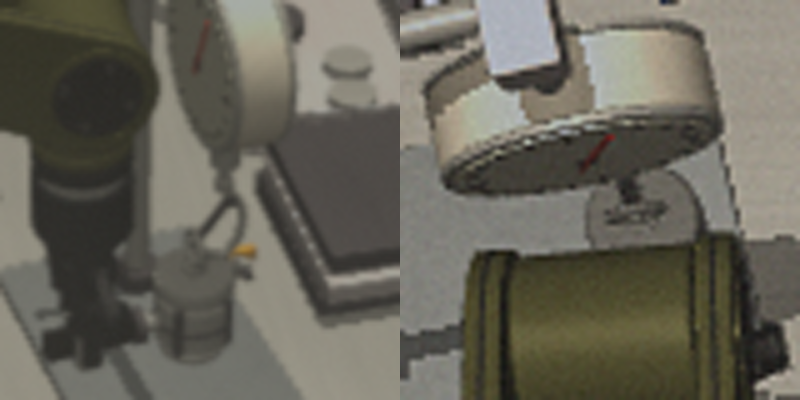

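Contact is as expected: the latch pushes back with about 2 N and the hook is drawn a few mm. Continuing along the slope.

Call:
servo_tool:
  increments:
    - {"gripper": -1,"offset": [-0.0013,0,0.002],"roll": 0}
    - {"gripper": -1,"offset": [-0.0013,0,0.002],"roll": 0}
    - {"gripper": -1,"offset": [-0.0014,0,0.002],"roll": 0}
    - {"gripper": -1,"offset": [-0.0013,0,0.002],"roll": 0}
    - {"gripper": -1,"offset": [-0.0013,0,0.002],"roll": 0}
    - {"gripper": -1,"offset": [-0.0014,0,0.002],"roll": 0}
    - {"gripper": -1,"offset": [0,0,0],"roll": 0}
    - {"gripper": -1,"offset": [0,0,0],"roll": 0}

```text
t: 11.68
position: [0.5195, 0.0836, 0.1347]
tcp_rot: [180.0, -0.0, -168.5]
ft_force: [-1.4, -0.0, -1.0]
finger_gap: 0.189
```

```bash
python3 hk.py b3
```

```text
t 11.68 [ 180.    -0.  -168.5] F [-1.4 -0.  -1. ] T [-0.1  0.2  0. ] gap 0.189 eye [-12.    0.8  -5.9]
side cap z -26.319809632326884 -> e -6.119809632326884 79
  ring/hook upper 21 [-13.6  -0.8   6.5] [-7.4 17.1 12.6]
top cap z -26.66607369812271 -> e -6.46607369812271 84
  ring/hook upper 33 [-12.4  -0.3   6.2] [-7.1 15.7 12.4]
```

View pics/b3c.png

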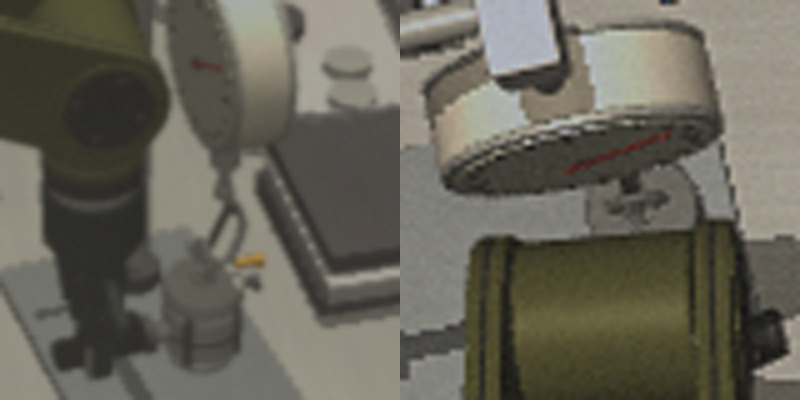

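```bash
cat > hd.py <<'E'
from h import *
from st import S
import sys
np.set_printoptions(precision=1,suppress=True)
def hook(tag):
    z=np.load(f'pics/{tag}.npz');Q=S(cloud('side',z['D']))
    m=(Q[...,0]>7)&(Q[...,0]<24)&(abs(Q[...,1])<10)&(Q[...,2]>-75)&(Q[...,2]<70)
    q=Q[m]; im=z['im'].astype(int)
    r=(im[...,2]-im[...,1]>25); r[:80]=0;r[150:]=0;r[:,:300]=0;r[:,350:]=0
    m2=(abs(Q[...,1])<70)&(Q[...,2]>100)&(Q[...,2]<240)&(abs(Q[...,0]+23)<12)&r
    n=Q[m2]
    print(tag,'right part n',len(q),'z pct',np.percentile(q[:,2],[2,25,50,75,98]) if len(q) else 0,'needle',len(n),n.mean(0) if len(n) else 0)
for t in sys.argv[1:]: hook(t)
E
python3 hd.py side0 a2side b1side b2side b3side
python3 - <<'E'
import cv2
a=cv2.imread('pics/b3side.png');cv2.imwrite('pics/b3z.png',cv2.resize(a[90:180,295:355],None,fx=6.6,fy=6.6,interpolation=cv2.INTER_CUBIC))
E
```

```text
side0 right part n 32 z pct [ 6.5 17.7 26.9 40.1 55.2] needle 0 0
a2side right part n 32 z pct [ 7.8 16.8 27.  39.4 56.6] needle 0 0
b1side right part n 45 z pct [-17.9 -11.   17.5  34.8  54. ] needle 0 0
b2side right part n 53 z pct [-23.6 -16.5   7.9  25.3  51.8] needle 1 [-26.1 -15.5 214.6]
b3side right part n 56 z pct [-36.7 -27.9  -3.2  15.4  42.7] needle 1 [-25.3 -36.5 192.5]
```

View pics/b3z.png

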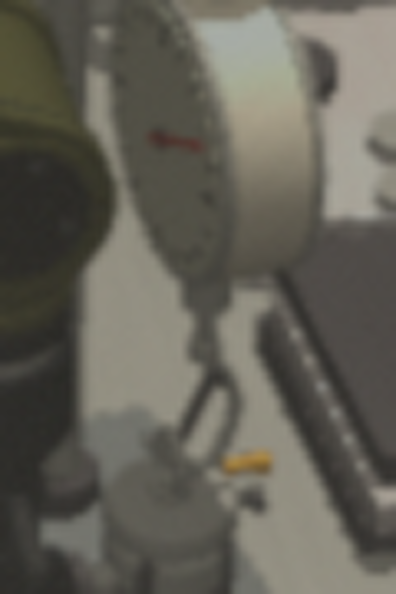

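The needle is at about 58°, so the hook is drawn about 10 mm and the wire is still on the latch. Carry on inward and down.

Call:
servo_tool:
  increments:
    - {"gripper": -1,"offset": [-0.0013,0,0.002],"roll": 0}
    - {"gripper": -1,"offset": [-0.0014,0,0.002],"roll": 0}
    - {"gripper": -1,"offset": [-0.0013,0,0.002],"roll": 0}
    - {"gripper": -1,"offset": [0,0,0.001],"roll": 0}
    - {"gripper": -1,"offset": [0,0,0],"roll": 0}
    - {"gripper": -1,"offset": [0,0,0],"roll": 0}

```text
t: 12.28
position: [0.5239, 0.0844, 0.128]
tcp_rot: [-180.0, 0.1, -168.5]
ft_force: [1.8, 0.7, -0.7]
finger_gap: 0.192
```

```bash
cat > hd.py <<'E'
from h import *
from st import S,O,ex,ey
import sys
np.set_printoptions(precision=1,suppress=True)
def needle(tag):
    im=np.load(f'pics/{tag}.npz')['im'].astype(int)
    r=(im[...,2]-(im[...,1]+im[...,0])/2); w=np.clip(r-12,0,None); w[:85]=0;w[133:]=0;w[:,:308]=0;w[:,335:]=0
    v,u=np.nonzero(w); q=[]
    for a,b in zip(u,v):
        o,d=ray('side',a,b); k=((O-o[:2])@ex-.024)/(d[:2]@ex); q.append(S(o+k*d))
    q=np.array(q)-[0,0,170]; W=w[v,u]; W=W*(np.hypot(q[:,1],q[:,2])<62)
    c=(q*W[:,None]).sum(0)/W.sum(); far=np.hypot(q[:,1],q[:,2])
    th=np.degrees(np.arctan2(-c[1],c[2]))%360
    print(tag,'n',(W>0).sum(),'centroid y,z',c[1:],'angle',round(th,1),'d mm',round(th/6,1))
for t in sys.argv[1:]: needle(t)
E
python3 hk.py b4;python3 hd.py side0 b1side b2side b3side b4side
python3 - <<'E'
import cv2
a=cv2.imread('pics/b4side.png');cv2.imwrite('pics/b4z.png',cv2.resize(a[90:180,295:355],None,fx=6.6,fy=6.6,interpolation=cv2.INTER_CUBIC))
E
```

```text
t 12.28 [-180.     0.1 -168.5] F [ 1.8  0.7 -0.7] T [ 0.1 -0.  -0. ] gap 0.192 eye [ -7.5   0.8 -12.6]
side cap z -33.30139249601419 -> e -13.101392496014189 82
  ring/hook upper 19 [-9.3 -3.7 -1.1] [-2.6 12.   6.5]
top cap z -33.85568876597109 -> e -13.655688765971089 73
  ring/hook upper 17 [-8.2 -3.1 -0.2] [-5.3 13.1  5.1]
side0 n 45 centroid y,z [ 4.1 18.2] angle 347.4 d mm 57.9
b1side n 46 centroid y,z [ 3.9 18. ] angle 347.6 d mm 57.9
b2side n 30 centroid y,z [-6.5 24. ] angle 15.2 d mm 2.5
b3side n 18 centroid y,z [-16.9  10.1] angle 59.2 d mm 9.9
b4side n 21 centroid y,z [-14.   15.3] angle 42.4 d mm 7.1
```

View pics/b4z.png

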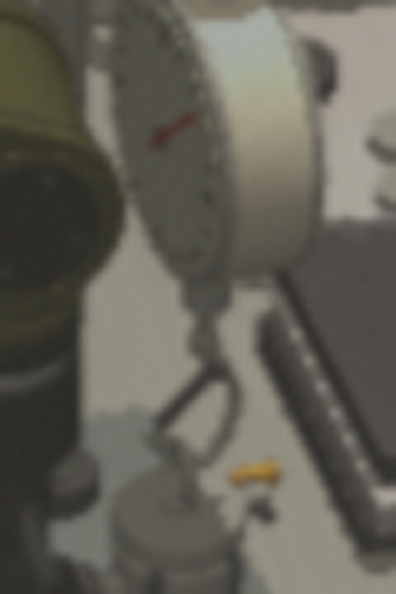

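The latch is closed again from the pivot to the tip, crop px (215,370) to (155,435). The x force has reversed and the needle fell back, so the wire is past the latch. I'll centre it over the seat and lower.

Call:
servo_tool:
  increments:
    - {"gripper": -1,"offset": [-0.0015,0,0.001],"roll": 0}
    - {"gripper": -1,"offset": [-0.0015,0,0.001],"roll": 0}
    - {"gripper": -1,"offset": [-0.0015,0,0.001],"roll": 0}
    - {"gripper": -1,"offset": [-0.0015,0,0.001],"roll": 0}
    - {"gripper": -1,"offset": [-0.0015,0,0.001],"roll": 0}
    - {"gripper": -1,"offset": [0,0,0.001],"roll": 0}
    - {"gripper": -1,"offset": [0,0,0],"roll": 0}
    - {"gripper": -1,"offset": [0,0,0],"roll": 0}

```text
t: 13.05
position: [0.5309, 0.0859, 0.1219]
tcp_rot: [-180.0, 0.0, -168.5]
ft_force: [0.7, -0.2, -1.3]
finger_gap: 0.195
```

```bash
python3 hk.py b5;python3 hd.py b5side
python3 - <<'E'
import cv2
a=cv2.imread('pics/b5side.png');cv2.imwrite('pics/b5z.png',cv2.resize(a[90:180,295:355],None,fx=6.6,fy=6.6,interpolation=cv2.INTER_CUBIC))
E
```

```text
t 13.05 [-180.     0.  -168.5] F [ 0.7 -0.2 -1.3] T [-0. -0.  0.] gap 0.195 eye [ -0.3   0.8 -18.7]
side cap z -38.96347187685509 -> e -18.76347187685509 77
  ring/hook upper 17 [-2.  -4.9 -5.8] [ 4.4 10.3  0.1]
top cap z -39.580623640694995 -> e -19.380623640694996 60
  ring/hook upper 19 [-1.  -1.9 -7.7] [ 2.  16.  -0.4]
b5side n 21 centroid y,z [-15.   13.7] angle 47.7 d mm 8.0
```

View pics/b5z.png

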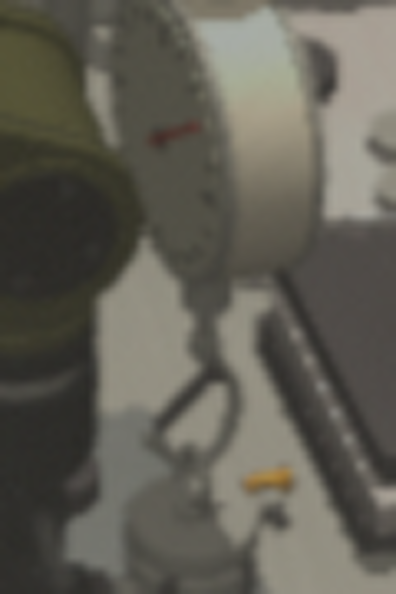

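The ring sits in the bowl with the latch closed above it, px (150,435) to (215,370), and the hook is drawn about 8 mm. I'll lower gently and average the forces.

Call:
servo_tool:
  increments:
    - {"gripper": -1,"offset": [0,0,0.001],"roll": 0}
    - {"gripper": -1,"offset": [0,0,0.001],"roll": 0}
    - {"gripper": -1,"offset": [0,0,0.001],"roll": 0}
    - {"gripper": -1,"offset": [0,0,0.001],"roll": 0}
    - {"gripper": -1,"offset": [0,0,0.001],"roll": 0}
    - {"gripper": -1,"offset": [0,0,0],"roll": 0}
    - {"gripper": -1,"offset": [0,0,0],"roll": 0}

```text
t: 13.73
position: [0.5309, 0.0859, 0.1169]
tcp_rot: [-180.0, 0.0, -168.5]
ft_force: [1.6, 0.4, 0.4]
finger_gap: 0.194
```

```bash
cat > avg.py <<'E'
from h import *
np.set_printoptions(precision=3,suppress=True)
F=[];T=[];p=[]
for i in range(20):
    s=robot.get_state();F.append(s['ft_force']);T.append(s['ft_torque']);p.append(s['position']*1000); robot.grab_frame('wrist')
F=np.array(F);T=np.array(T);print('t',round(s['t'],2),'F',F.mean(0),'+-',F.std(0)/20**.5,'T',T.mean(0),'pos',np.mean(p,0))
ex=np.array([.9799,.1994]);print('Fx stand',F.mean(0)[:2]@ex)
E
python3 avg.py
```

```text
t 14.68 F [ 2.085  0.118 -0.078] +- [0.123 0.099 0.138] T [ 0.033 -0.169 -0.012] pos [530.826  85.864 116.909]
Fx stand 2.0667038719959927
```

Vertical load is balanced, but the x force is about +2 N, so the wire is still on the sloped side of the bowl. I'll nudge it toward +x until that force is gone.

Call:
servo_tool:
  increments:
    - {"gripper": -1,"offset": [-0.001,0,0],"roll": 0}
    - {"gripper": -1,"offset": [-0.001,0,0],"roll": 0}
    - {"gripper": -1,"offset": [0,0,0],"roll": 0}
    - {"gripper": -1,"offset": [0,0,0],"roll": 0}

```text
t: 15.07
position: [0.5322, 0.0862, 0.1164]
tcp_rot: [180.0, -0.1, -168.5]
ft_force: [-1.1, -0.3, 0.5]
finger_gap: 0.193
```

```bash
python3 avg.py; python3 hk.py b6; python3 hd.py b6side
```

```text
t 16.02 F [-2.139 -0.316 -0.277] +- [0.154 0.091 0.106] T [-0.027  0.174 -0.002] pos [532.443  86.24  116.656]
Fx stand -2.1591879892623567
t 16.07 [ 180.    -0.  -168.5] F [-3.3 -0.4 -0.2] T [-0.   0.2 -0. ] gap 0.193 eye [  1.5   0.8 -23.8]
side cap z -43.953058226838124 -> e -23.753058226838125 79
  ring/hook upper 21 [ -0.3  -1.8 -11.8] [ 5.4 16.2 -4.3]
top cap z -44.48424271111628 -> e -24.28424271111628 63
  ring/hook upper 21 [  0.2  -1.5 -12.3] [ 3.5 16.2 -5.5]
b6side n 27 centroid y,z [-14.9   3.3] angle 77.4 d mm 12.9
```

The x force flipped to about -2.2 N, so the neutral point is 1 mm back.

Call:
servo_tool:
  increments:
    - {"gripper": -1,"offset": [0.0005,0,0],"roll": 0}
    - {"gripper": -1,"offset": [0.0005,0,0],"roll": 0}
    - {"gripper": -1,"offset": [0,0,0],"roll": 0}
    - {"gripper": -1,"offset": [0,0,0],"roll": 0}

```text
t: 16.5
position: [0.5322, 0.0861, 0.1172]
tcp_rot: [-180.0, 0.1, -168.5]
ft_force: [0.6, -0.5, 0.1]
finger_gap: 0.191
```

```bash
python3 avg.py
```

```text
t 17.45 F [1.365 0.028 0.076] +- [0.129 0.108 0.084] T [ 0.011 -0.122 -0.026] pos [531.941  86.071 116.982]
Fx stand 1.3436338843823312
```

Call:
servo_tool:
  increments:
    - {"gripper": -1,"offset": [-0.0004,0,0],"roll": 0}
    - {"gripper": -1,"offset": [0,0,0],"roll": 0}
    - {"gripper": -1,"offset": [0,0,0],"roll": 0}

```text
t: 17.75
position: [0.5319, 0.0861, 0.1166]
tcp_rot: [180.0, -0.0, -168.5]
ft_force: [0.7, -0.3, -0.3]
finger_gap: 0.193
```

```bash
python3 avg.py; python3 hk.py b7; python3 hd.py b7side
```

```text
t 18.7 F [ 0.179 -0.56   0.002] +- [0.164 0.112 0.07 ] T [-0.052 -0.012 -0.05 ] pos [531.973  86.11  116.737]
Fx stand 0.06332062138621958
t 18.75 [ 180.    -0.  -168.5] F [-0.1 -1.2  0. ] T [-0.1  0.1 -0. ] gap 0.19 eye [  0.8   0.8 -23.8]
side cap z -44.2404466015808 -> e -24.0404466015808 73
  ring/hook upper 19 [ -0.5  -1.4 -12.1] [ 5.3 11.9 -5.9]
top cap z -45.10651876659658 -> e -24.90651876659658 68
  ring/hook upper 20 [ -0.3  -1.1 -12.4] [ 2.3 16.5 -5.9]
b7side n 31 centroid y,z [-16.4   3.4] angle 78.2 d mm 13.0
```

View pics/b7c.png

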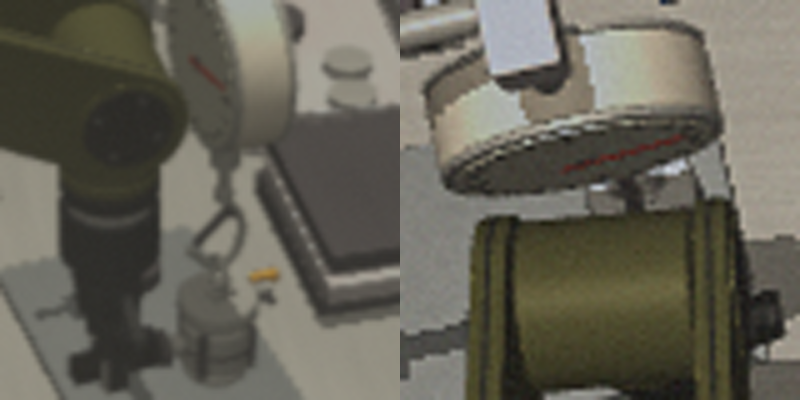

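The scale carries the full weight: hand forces are about 0 (Fz 0.00, Fx 0.06 N) and the needle shows about 13 mm. Easing the grip, then opening slowly.

Call:
servo_tool:
  increments:
    - {"gripper": -1,"offset": [0,0,0],"roll": 0}
    - {"gripper": -1,"offset": [0,0,0],"roll": 0}
    - {"gripper": -1,"offset": [0,0,0],"roll": 0}
  grip_force: 20

```text
t: 19.1
position: [0.5321, 0.0861, 0.1168]
tcp_rot: [180.0, -0.0, -168.5]
ft_force: [-0.5, -0.5, 0.4]
finger_gap: 0.192
```

Call:
servo_tool:
  increments:
    - {"gripper": -0.6,"offset": [0,0,0],"roll": 0}
    - {"gripper": -0.55,"offset": [0,0,0],"roll": 0}
    - {"gripper": -0.5,"offset": [0,0,0],"roll": 0}
    - {"gripper": -0.4,"offset": [0,0,0],"roll": 0}
    - {"gripper": -0.2,"offset": [0,0,0],"roll": 0}
    - {"gripper": 0,"offset": [0,0,0],"roll": 0}
    - {"gripper": 0.1,"offset": [0,0,0],"roll": 0}
    - {"gripper": 0.1,"offset": [0,0,0],"roll": 0}

```text
t: 19.77
position: [0.5321, 0.0862, 0.1168]
tcp_rot: [180.0, 0.0, -168.5]
ft_force: [0.4, 0.5, -0.4]
finger_gap: 0.551
```

```bash
python3 hk.py c1; python3 hd.py c1side
```

```text
t 19.77 [ 180.     0.  -168.5] F [ 0.4  0.5 -0.4] T [0.  0.1 0. ] gap 0.551 eye [  0.9   0.8 -23.8]
side cap z -44.80990217084166 -> e -24.60990217084166 77
  ring/hook upper 20 [ -0.7  -2.3 -12.2] [ 5.7 16.2 -4.3]
top cap z -45.88297905198429 -> e -25.682979051984294 65
  ring/hook upper 18 [  0.2  -2.5 -13.7] [ 2.8 16.  -8. ]
c1side n 29 centroid y,z [-14.1   1.3] angle 84.9 d mm 14.1
```

View pics/c1c.png

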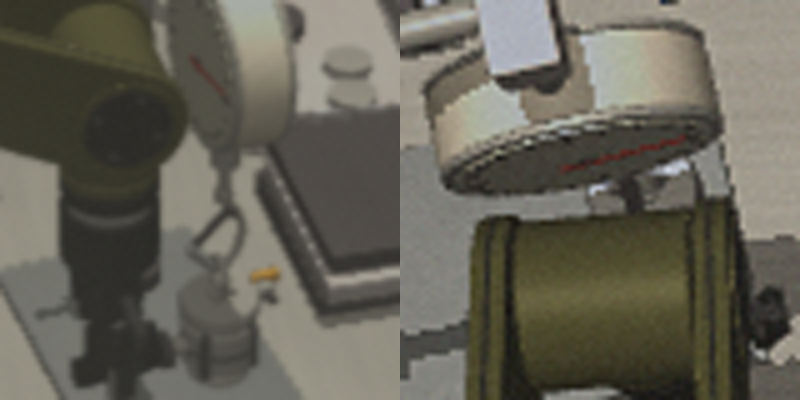

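The fingers are open and the valve hangs with almost no change. I'll withdraw straight back along the handle, away from the dial.

Call:
servo_tool:
  increments:
    - {"gripper": 0.1,"offset": [0.005,0,0],"roll": 0}
    - {"gripper": 0.1,"offset": [0.01,0,0],"roll": 0}
    - {"gripper": 0.1,"offset": [0.015,0,0],"roll": 0}
    - {"gripper": 0.1,"offset": [0.02,0,0],"roll": 0}
    - {"gripper": 0.1,"offset": [0.02,0,0],"roll": 0}
    - {"gripper": 0.1,"offset": [0.02,0,0],"roll": 0}
    - {"gripper": 0.1,"offset": [0.015,0,0],"roll": 0}
    - {"gripper": 0.1,"offset": [0.01,0,0],"roll": 0}
    - {"gripper": 0.1,"offset": [0,0,0],"roll": 0}
    - {"gripper": 0.1,"offset": [0,0,0],"roll": 0}

```text
t: 20.7
position: [0.4189, 0.0632, 0.1168]
tcp_rot: [-180.0, 0.0, -168.5]
ft_force: [-0.4, 0.4, 1.2]
finger_gap: 0.553
```

```bash
cat > fin.py <<'E'
from h import *
from st import S
import sys
np.set_printoptions(precision=1,suppress=True)
tag=sys.argv[1]; s=robot.get_state(); print('t',s['t'],s['position'],s['ft_force'])
for n in('side','top'):
    im,D=grab(n,tag+n);Q=S(cloud(n,D))
    r=np.hypot(Q[...,0],Q[...,1]);m=(r<30)&(r>12)&(Q[...,2]>-55)&(Q[...,2]<-38);q=Q[m]
    A=np.c_[q[:,:2],np.ones(len(q))];c=np.linalg.lstsq(A,q[:,2],rcond=None)[0]
    print(n,'cap',len(q),'z',np.median(q[:,2]),'mean',q.mean(0),'tilt',np.degrees(np.arctan(c[:2])))
    g=im.max(2).astype(int)
    m=(g<85)&(Q[...,0]<-48)&(Q[...,0]>-125)&(abs(Q[...,1])<30)&(Q[...,2]>-115)&(Q[...,2]<-50)
    if m.sum()>5: print('   handle',m.sum(),Q[m].mean(0),Q[m].min(0),Q[m].max(0))
a=cv2.imread(f'pics/{tag}side.png')
cv2.imwrite(f'pics/{tag}c.png',np.hstack([cv2.resize(a[85:205,270:370],(500,600),interpolation=cv2.INTER_CUBIC)]))
E
python3 fin.py d1; python3 hd.py d1side
```

```text
t 20.7 [0.4 0.1 0.1] [-0.4  0.4  1.2]
side cap 161 z -45.33925575976061 mean [ -1.8  -4.7 -45.5] tilt [3.  2.5]
   handle 180 [-84.8  -4.  -83.1] [-121.6  -13.8 -100.4] [-48.1  12.9 -72.3]
top cap 191 z -46.08230963632429 mean [ -9.6  -1.1 -46. ] tilt [ 2.  -0.6]
   handle 162 [-83.6  -1.6 -79.5] [-118.5  -10.1  -95.7] [-48.4   8.6 -72.8]
d1side n 29 centroid y,z [-14.2   1.3] angle 84.7 d mm 14.1
```

View pics/d1c.png

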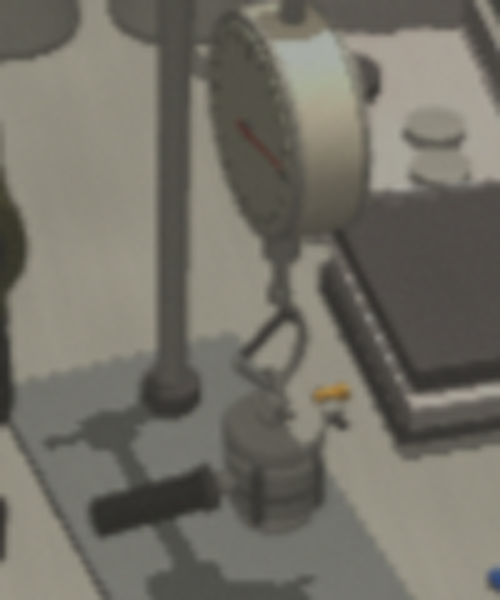

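The valve hangs by its eye behind the closed latch, px (240,360) to (300,310). I'll move a little farther off, let it settle, and check that it's still.

Call:
servo_tool:
  increments:
    - {"gripper": 0.1,"offset": [0.01,0,0],"roll": 0}
    - {"gripper": 0.1,"offset": [0.02,0,-0.01],"roll": 0}
    - {"gripper": 0.1,"offset": [0.01,0,-0.01],"roll": 0}
    - {"gripper": 0.1,"offset": [0,0,0],"roll": 0}
    - {"gripper": 0.1,"offset": [0,0,0],"roll": 0}
    - {"gripper": 0.1,"offset": [0,0,0],"roll": 0}
    - {"gripper": 0.1,"offset": [0,0,0],"roll": 0}
    - {"gripper": 0.1,"offset": [0,0,0],"roll": 0}
    - {"gripper": 0.1,"offset": [0,0,0],"roll": 0}
    - {"gripper": 0.1,"offset": [0,0,0],"roll": 0}

```text
t: 21.63
position: [0.3802, 0.0553, 0.1365]
tcp_rot: [180.0, -0.0, -168.5]
ft_force: [-0.2, -0.5, -1.2]
finger_gap: 0.552
```

Call:
servo_tool:
  increments:
    - {"gripper": 0.1,"offset": [0,0,0],"roll": 0}
    - {"gripper": 0.1,"offset": [0,0,0],"roll": 0}
    - {"gripper": 0.1,"offset": [0,0,0],"roll": 0}
    - {"gripper": 0.1,"offset": [0,0,0],"roll": 0}
    - {"gripper": 0.1,"offset": [0,0,0],"roll": 0}
    - {"gripper": 0.1,"offset": [0,0,0],"roll": 0}
    - {"gripper": 0.1,"offset": [0,0,0],"roll": 0}
    - {"gripper": 0.1,"offset": [0,0,0],"roll": 0}
    - {"gripper": 0.1,"offset": [0,0,0],"roll": 0}
    - {"gripper": 0.1,"offset": [0,0,0],"roll": 0}

```text
t: 22.47
position: [0.3802, 0.0553, 0.1369]
tcp_rot: [180.0, 0.0, -168.5]
ft_force: [0.8, 0.3, -0.3]
finger_gap: 0.544
```

```bash
for i in 1 2 3 4 5; do python3 fin.py e$i; python3 - <<'E'
from h import *
for i in range(5): robot.grab_frame('top')
E
done; python3 hd.py e1side e2side e3side e4side e5side
```

```text
t 22.4667 [0.4 0.1 0.1] [ 0.8  0.3 -0.3]
side cap 164 z -45.09190355684607 mean [ -2.4  -5.3 -45.6] tilt [3.5 4. ]
   handle 179 [-85.2  -4.  -83. ] [-120.9  -14.4  -99.1] [-48.1  10.6 -70.1]
top cap 187 z -46.329561331345445 mean [ -9.3  -1.3 -46.2] tilt [ 3.6 -0.9]
   handle 159 [-84.   -1.6 -79.7] [-118.5  -10.2  -96.4] [-48.5   8.3 -71.9]
t 22.8167 [0.4 0.1 0.1] [-0.3  0.1  0.1]
side cap 162 z -45.10872972574738 mean [ -2.6  -5.  -45.5] tilt [4.6 1.5]
   handle 178 [-85.1  -3.9 -83.2] [-121.1  -11.9  -99.1] [-48.1   8.9 -70.6]
top cap 188 z -46.02819637804829 mean [ -9.3  -1.1 -46. ] tilt [ 3.  -0.2]
   handle 161 [-84.   -1.6 -79.9] [-118.7  -10.1 -101.3] [-48.4   8.3 -73.2]
t 23.1667 [0.4 0.1 0.1] [ 0.2 -0.6 -0.1]
side cap 166 z -45.24894875721136 mean [ -1.8  -5.3 -45.9] tilt [3.5 2.4]
   handle 184 [-84.2  -4.  -83.2] [-120.8  -15.4  -98.2] [-48.    9.5 -69.7]
top cap 186 z -46.072906638869185 mean [ -9.1  -1.1 -46.2] tilt [ 2.9 -0.6]
   handle 162 [-84.   -1.6 -79.6] [-118.6  -10.2  -95.6] [-48.3   8.3 -73.3]
t 23.5167 [0.4 0.1 0.1] [-0.  -0.2  0.3]
side cap 168 z -45.434653
[... 220 characters left out ...]
.   -1.6 -79.7] [-118.5  -10.2  -96. ] [-49.    8.2 -72.5]
t 23.8667 [0.4 0.1 0.1] [-0.3 -0.2 -0.1]
side cap 166 z -44.93800848583812 mean [ -2.5  -5.1 -45.3] tilt [3.6 2.1]
   handle 178 [-85.4  -3.9 -83.2] [-120.4  -13.6  -99.7] [-48.2  12.2 -72. ]
top cap 188 z -45.75943853339828 mean [ -9.2  -1.1 -45.9] tilt [3.3 0.2]
   handle 160 [-83.7  -1.5 -79.9] [-118.4  -10.3  -99.8] [-48.8   8.3 -74.7]
e1side n 27 centroid y,z [-14.3   1.2] angle 85.0 d mm 14.2
e2side n 28 centroid y,z [-14.7   1.4] angle 84.7 d mm 14.1
e3side n 28 centroid y,z [-14.5   1.3] angle 84.8 d mm 14.1
e4side n 29 centroid y,z [-14.1   1.3] angle 84.9 d mm 14.2
e5side n 29 centroid y,z [-14.7   1.3] angle 84.8 d mm 14.1
```

It's still: needle and cap are constant over 1.4 s. One quick check that the bystanders haven't moved, then I hand in.

```bash
python3 - <<'E'
from h import *
a=np.load('pics/top0.npz')['im'];b=np.load('pics/e5top.npz')['im']
d=(cv2.absdiff(cv2.GaussianBlur(a,(3,3),0),cv2.GaussianBlur(b,(3,3),0)).max(2)>40).astype(np.uint8)
n,_,st,_=cv2.connectedComponentsWithStats(d); print([list(map(int,s)) for s in st[1:] if s[4]>25])
cv2.imwrite('pics/e5t.png',b)
robot.close_job()
E
```

```text
[[373, 158, 23, 58, 409], [382, 172, 10, 5, 28], [253, 175, 23, 17, 115], [264, 207, 13, 20, 157], [220, 247, 89, 153, 5837], [334, 291, 279, 109, 19837], [306, 325, 26, 25, 420], [288, 331, 16, 19, 190], [254, 339, 19, 10, 85], [246, 349, 40, 51, 1471], [311, 351, 21, 14, 68]]
the job is handed in; nothing more can be done
```

View pics/e5t.png

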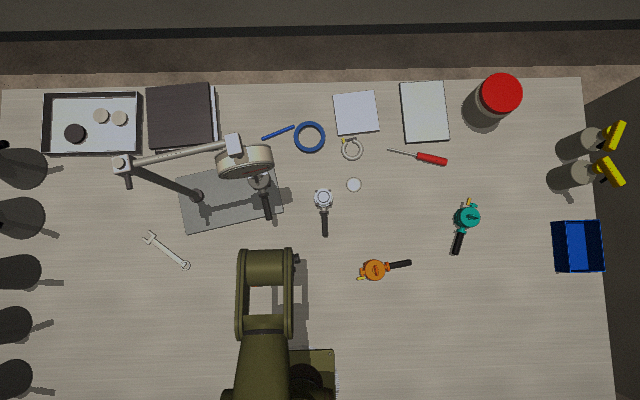

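```bash
python3 - <<'E'
from h import *
for t in('side0','e5side'):
    im=np.load(f'pics/{t}.npz')['im'].astype(int); m=((im[...,2]-im[...,0]>70)&(im[...,1]<im[...,2]*.75)).astype(np.uint8); n,_,st,c=cv2.connectedComponentsWithStats(m)
    print(t,[(list(map(int,s)),c[i].round(1).tolist()) for i,s in enumerate(st) if i and s[4]>20])
print(onz('top',255,275,.04),onz('top',295,269,.03))
cv2.imwrite('pics/e5s.png',np.load('pics/e5side.npz')['im'])
E
```

```text
side0 [([225, 186, 20, 18, 245], [234.4, 195.1]), ([228, 202, 16, 5, 27], [235.0, 205.0]), ([233, 209, 11, 7, 37], [237.5, 211.2]), ([236, 274, 24, 36, 598], [247.3, 290.8]), ([390, 329, 9, 37, 309], [393.8, 347.7]), ([471, 347, 60, 53, 2437], [500.4, 373.6])]
e5side [([225, 186, 20, 18, 242], [234.3, 195.0]), ([228, 202, 16, 5, 28], [235.0, 205.0]), ([236, 274, 24, 36, 545], [247.4, 289.8]), ([390, 329, 9, 37, 309], [393.8, 347.7]), ([471, 347, 60, 53, 2431], [500.4, 373.6])]
the job is handed in; nothing more can be done
```

The valve with the eye is hanging on the scale by its eye behind the closed latch, hanging still with the hand clear. I took it by its black handle, passed the eye over the hook tip and in past the latch, and lowered it until the scale carried all the weight before letting go. The job was handed in about 24 s into the 72 s allowed.

**Weight transfer:** Just before release, the averaged hand forces were about 0 vertically and 0.06 N along the hook. There was also about 0.6 N sideways, close to the sensor's zero error.

**Letting go:** The hook moved about 1 mm, from 13.0 to 14.1 mm of draw as read from the needle. It then held at 14.1–14.2 mm over the last 1.4 s, far short of the 64 mm end stop.

**Reading:** The draw gives about 0.23 kg, give or take 0.02 kg. The needle estimate has a small zero offset, and the hand force and arm height gave 0.21–0.25 kg.

**Settling contact:** While centring the eye on the hook's seat, I briefly had about ±2 N of sideways friction there, and removed it before release.

**Other things on the bench:** The before-and-after top view showed changes only at the valve's old place, at the stand and around the arm. The arm hides one orange look-alike from above, but the side view shows it unmoved. I made that side-view check just after handing in, from a picture taken just before.

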